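Swap the cured candle on the curing rack

TASK

The cream candle in the middle of the wooden curing rack is ready to be weighed: first move the blue and the green candle that hem it in over to the cork mat, then set the cream candle gently in the middle of the scale's pan and put the red candle in the empty middle bay of the rack, centred between its two screens. After that put the blue and the green candle back on the rack, each exactly where it stood at the start. Keep every candle upright and leave the bottle and the magazines alone.

Things in the scene. Friction and masses are not known exactly. Their poses are not given: they have to be found in the camera images.
- blue_candle: Silver tin candle: solid rigid cylinder 54 mm across, 62 mm high, 0.15 kg, filled to the rim with blue wax; a small wick tab stands 10 mm over it (grip the tin's sides, not the wick). Origin: centre of its underside, z up. Starts on one end bay of the rack (near or far varies); the tins in neighbouring bays stand 64 mm apart centre to centre (10 mm gaps).
- green_candle: Silver tin candle: solid rigid cylinder 54 mm across, 62 mm high, 0.15 kg, filled to the rim with green wax; a small wick tab stands 10 mm over it (grip the tin's sides, not the wick). Origin: centre of its underside, z up. Starts on the other end bay of the rack; the tins in neighbouring bays stand 64 mm apart centre to centre (10 mm gaps).
- cream_candle: Gold tin candle: solid rigid cylinder 54 mm across, 62 mm high, 0.15 kg, filled to the rim with cream white wax; a small wick tab stands 10 mm over it (grip the tin's sides, not the wick). Origin: centre of its underside, z up. Starts in the rack's middle bay, between the blue and green candles along the rack and between the two screens across it.
- red_candle: Gold tin candle: solid rigid cylinder 54 mm across, 62 mm high, 0.15 kg, filled to the rim with dark red wax; a small wick tab stands 10 mm over it (grip the tin's sides, not the wick). Origin: centre of its underside, z up. Starts on the bare table, far to the left or to the right.
- rack: Fixed wooden board 250 (its x) by 120 mm, top 12 mm over its origin, which lies on the table under the middle bay. Bays, dark spots, at x = -64, 0, 64 mm. Screens flank only the middle bay: x -28 to 28 mm, y 37 to 47 mm either side, tops at 62 mm. So a tin there can be gripped only along the rack's x, with both end bays empty; tins in end bays across it.
- mat: Fixed flat cork mat 220 mm (its x) by 130 mm (its y), 4 mm thick, on the table; origin under its centre. The side area, with room for two tins one behind the other along its x.
- scale: Fixed white kitchen scale with a round steel pan 120 mm in diameter. Origin on the table under the pan's centre; the pan's flat top is 38 mm above the origin and does not sink. White body 190 by 150 mm, 28 mm high, reaching 110 mm to -x and 80 mm to +x of the origin.
- bottle: Bystander: loose amber glass bottle with black cap, 48 mm in diameter, 110 mm high, on the table far to the left or right, across from the red candle; origin at the centre of its underside.
- magazines: Bystander: loose stack of magazines, 150 by 110 mm and 35 mm high, at the far right; origin at the centre of its underside.

How it is judged:
By the outcome, as a careful person would: the job done as asked, in the order asked, and still so for the second after the job is handed in, with the robot touching nothing.
It also fails if it takes over 138 s, if anything falls off the work surface, if the arm or the gripper's body presses on something with over 40 N, if the wrist force passes 120 N, or if a joint passes its speed limit or range.

ROBOT

A 6-joint arm with a two-finger parallel gripper is mounted at the origin on the work surface. World frame = base frame: x ahead of the robot, y to its left, z up, the work surface at z = 0. Lengths are in m, angles in rad, forces in N, time in s.
With the tool pointing down it reaches from about 0.35 to 0.975 m from the base axis. Payload 4.9 kg.
Tool frame: the origin (TCP) lies at the very end of the fingers, on their centre line; the grasp point (between the pads) lies ctrl.grip_point_offset behind it (ctrl.grip_point_offset is the distance from the TCP to the grasp point, in m); z points along the fingers, y is the line along which they close (so a half turn about z gives the same grasp; the last joint's range is limited). The gripper opens to 85 mm and grips with 20 to 120 N. Pads are 22 mm wide; open, the fingers measure 114 mm over their backs; the gripper's body (76 mm by 85 mm) begins 54 mm behind the grasp point. The pads swing forward as they close: fully open they stand 13 mm farther back than shut.
Start: joints at [-0.119, 0.053, 1.613, -0, 1.476, -0.119], TCP at [0.625, 0, 0.231] pointing down, gripper open.
Joint ranges: [-3.01, 3.01], [-1.01, 2.22], [0.06, 2.58], [-1.02, 4.17], [0.09, 2.62], [-3.14, 3.14]. Speed limits (rad/s): [2.57, 2.57, 3.14, 3.14, 3.14, 3.14].

INTERFACE

Orientations are given as a rotation vector (axis times angle).
In Python, from station import ctrl gives the robot as it stands. The module is installed in compiled form; this text tells all that it offers.
- The arm moves only by the tool drive_tool, never from a script. Its argument "steps" is a list of rows, each an object with "translation": the shift along the tool's x, y, z normalised to -1 to 1, where 1 is 4 cm, a list of three; "angular": the turn, a rotation vector about the tool's x, y, z normalised to -1 to 1, where 1 is 8 degrees, a list of three; "gripper": the opening, from 0 (shut) to 1 (fully open). In form: [{"translation": [dx, dy, dz], "angular": [wx, wy, wz], "gripper": gripper}, ...]. A call has 1 to 8 rows; each row shifts and turns the commanded pose from where the row before left it, along the tool's axes as they then stand; what a row does not reach is not made up. A row lasts 1/8 s, in which the tool goes at most 62.5 mm and 10.7 degrees, less where a joint would pass 70% of its speed; a pose out of reach is approached as far as the arm can. A call with a number of a shift or a turn outside -1 to 1 is refused whole. A call with a gripper value outside its range is refused whole. The fingers move at their own pace and stop on an object; "force" is the grip in N (left out, the last holds). Time passes only in rows, so rows that do not move let the fingers close. It gives the time, the measured TCP pose, the force, the opening and the grip force at its end, in the units of the state.
- ctrl.get_obs(): the state, without advancing time (a new reading comes with each control period).
- ctrl.get_image(name): name is "scene" or "side" or "wrist"; returns a dict with "color" (420x560x3 uint8, red, green, blue), "depth" (420x560 float32, m along the optical axis (not along the pixel's ray), 0 where there is no reading), "fx", "fy", "cx", "cy" (pixels), "R" (3x3) and "t" (3): a world point X has camera coordinates R X + t. Camera axes: x right, y down, z forward; pixel columns grow to the right and rows downward; lengths in m; the calibration is good to about 2 mm. The wrist camera is an equidistant fisheye: a pixel r from the principal point sees the ray r / f radians off the axis. A picture is of the moment at which its call begins.
- ctrl.finish_job(): hands the job in; it is judged then, once.
The state is a dict: "t": time; "q": joint angles; "dq": joint speeds; "effort": joint torques, N m; "tool_pos": TCP position; "tool_rot": TCP orientation; "contact_force": force on the tool from outside, world axes, zero at the start; "wrist_torque": the same for the moment, N m; "opening": finger opening in m; "grip_force": force on a finger pad.
Only numpy, scipy, OpenCV 4.12 (cv2) and the standard library are available. Lean on these libraries where they do the work, as an engineer would, in place of code of your own. Each camera call takes 0.05 s, during which the arm holds its last target. There are 200 camera calls.

## Working session

There is one attempt and no reset: what is moved stays moved. The work goes in short steps, Python scripts to look and compute and a tool call to move; the robot and the scene stay as the last step left them, time stands still between calls to the robot, and variables do not carry over. Pictures are saved under pics/ and viewed, at most 14 in all, crops included, and the job is handed in when it is done.

Besides the shell and the picture viewer there is one more tool, called after "Call:" by a JSON object that holds its "api" and its "payload", one argument or row to a line. drive_tool: Moves the arm, as the interface text tells. Its arguments: {"type":"object","properties":{"steps":{"type":"array"},"force":{"type":"number"}},"required":["steps"]}

```bash
mkdir -p pics; python3 - <<'E'
from station import ctrl
import cv2,numpy as np
o=ctrl.get_obs();print({k:np.round(v,3) for k,v in o.items()},ctrl.grip_point_offset)
for n in ["scene","side"]:
    im=ctrl.get_image(n);np.savez(f"{n}0.npz",**im)
    cv2.imwrite(f"pics/{n}0.png",im["color"][:,:,::-1]);print(n,im["fx"],im["cx"],im["cy"],-im["R"].T@im["t"],im["R"].round(3).tolist())
E
```

```text
{'t': np.float64(0.0), 'q': array([-0.119,  0.053,  1.614,  0.   ,  1.476, -0.119]), 'dq': array([-0.001, -0.001,  0.001,  0.001, -0.001,  0.   ]), 'effort': array([ 0.0000e+00, -3.9367e+01, -3.7018e+01, -0.0000e+00,  7.0000e-03,
       -0.0000e+00]), 'tool_pos': array([0.624, 0.   , 0.23 ]), 'tool_rot': array([-2.22e+00, -2.22e+00,  2.00e-03]), 'contact_force': array([ 0.405, -0.603,  0.125]), 'wrist_torque': array([0.041, 0.049, 0.014]), 'grip_force': np.float64(0.0), 'opening': np.float64(0.086)} 0.0187
scene 420.4742713402769 281.3632106050717 205.05906551899676 [ 1.38808197 -0.34232062  0.63881804] [[0.411, 0.911, 0.015], [0.53, -0.225, -0.817], [-0.742, 0.344, -0.576]]
side 434.9343778456709 284.4672647082457 212.50131383248356 [ 0.12791873 -0.59304133  1.02404447] [[0.755, -0.656, -0.017], [-0.521, -0.584, -0.622], [0.398, 0.478, -0.783]]
```

View pics/scene0.png

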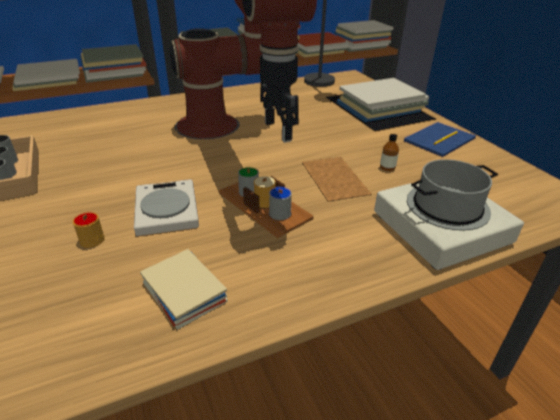

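View pics/side0.png

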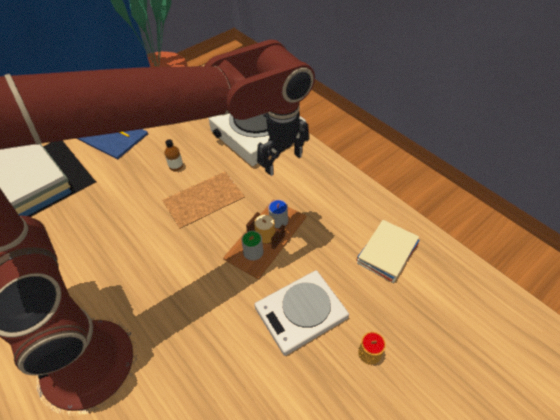

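The scene view shows the rack (265,205) with green, cream and blue candles, mat (335,178), scale (165,205), red (88,228) and bottle (390,155). The side view shows the rack (265,238), mat (204,199), pan (306,304) and red (373,345). Next I measure all of them.

```bash
cat > h.py <<'E'
import cv2,numpy as np
def cast(im,uv,z):
    uv=np.atleast_2d(uv).astype(float)
    r=np.c_[(uv[:,0]-im["cx"])/im["fx"],(uv[:,1]-im["cy"])/im["fy"],np.ones(len(uv))]
    d=r@im["R"]; c=-im["R"].T@im["t"]
    return c+d*((z-c[2])/d[:,2])[:,None]
def cloud(im):
    h,w=im["depth"].shape;v,u=np.mgrid[:h,:w];d=im["depth"]
    P=np.dstack([(u-im["cx"])/im["fx"]*d,(v-im["cy"])/im["fy"]*d,d])
    return (P-im["t"])@im["R"]
def big(m):
    n,l,s,c=cv2.connectedComponentsWithStats(m.astype(np.uint8))
    i=1+np.argmax(s[1:,4]);return (l==i),c[i],s[i]
E
python3 - <<'E'
from h import *
boxes={"scene":dict(green=(235,160,262,200,.074),blue=(265,180,295,222,.074),cream=(250,172,278,212,.074),red=(70,205,106,248,.062),mat=(295,150,375,205,.004),pan=(130,180,200,235,.038),rack=(215,165,315,235,.012)),
"side":dict(green=(238,228,268,262,.074),blue=(264,196,292,228,.074),cream=(250,210,280,248,.074),red=(355,328,390,365,.062),mat=(160,170,248,228,.004),pan=(250,270,350,350,.038),rack=(220,195,310,280,.012))}
for n in boxes:
    im=dict(np.load(f"{n}0.npz"));P=cloud(im);hsv=cv2.cvtColor(im["color"],cv2.COLOR_RGB2HSV)
    H,S,V=[hsv[...,i].astype(int) for i in range(3)]
    for k,(a,b,c,d,z) in boxes[n].items():
        B=np.zeros(H.shape,bool);B[b:d,a:c]=1
        if k=="green":m=B&(H>45)&(H<90)&(S>120)
        elif k=="blue":m=B&(H>105)&(H<130)&(S>150)
        elif k=="red":m=B&((H<6)|(H>172))&(S>170)
        elif k=="cream":m=B&(V>150)&(S<140)&(abs(P[...,2]-z)<.006)
        elif k=="mat":m=B&(abs(P[...,2]-z)<.02)&(H<18)&(V<int(np.median(V[b:d,a:c]))+25)
        elif k=="pan":m=B&(abs(P[...,2]-z)<.02)&(S<60)&(V<190)
        else:m=B&(H<14)&(abs(P[...,2]-z)<.03)
        m,c0,s=big(m)
        if k in("mat","rack"):
            pts=cast(im,np.argwhere(m)[:,::-1],z)
            r=cv2.minAreaRect((pts[:,:2]*1000).astype(np.float32));print(n,k,np.round(r[0],1),np.round(r[1],1),round(r[2],1),hsv[int(c0[1]),int(c0[0])])
        else:
            cn=max(cv2.findContours(m.astype(np.uint8),0,cv2.CHAIN_APPROX_NONE)[0],key=len)
            w=cast(im,cv2.convexHull(cn)[:,0],z)[:,:2]*1000
            (x,y),r=cv2.minEnclosingCircle(w.astype(np.float32))
            e=cv2.fitEllipse(cn);ec=cast(im,e[0],z)[0]*1000
            print(n,k,"centroid",cast(im,c0,z)[0].round(4)[:2]*1000,"ell",ec[:2].round(1),"circ",round(x,1),round(y,1),"r",round(r,1),"zdepth",np.median(P[m][:,2]).round(3),s)
E
```

```text
scene green centroid [489.  -23.6] ell [488.2 -23.6] circ 486.7 -22.8 r 22.8 zdepth 0.074 [240 168  17   8 100]
scene blue centroid [611.3  14. ] ell [610.2  14.5] circ 609.2 15.4 r 24.1 zdepth 0.074 [271 187  19  11 139]
scene cream centroid [550.1  19. ] ell [550.4  19. ] circ 548.9 16.6 r 15.3 zdepth 0.073 [269 177   6   7  20]
scene red centroid [ 521.  -426.5] ell [ 520.7 -426.5] circ 520.0 -426.3 r 23.0 zdepth 0.062 [ 75 213  21  12 176]
scene mat [492.5 256.9] [256.4 318.1] 64.2 [ 15 154 162]
scene pan centroid [ 487.4 -245.5] ell [ 486.5 -245.2] circ 477.1 -240.9 r 82.5 zdepth 0.036 [ 139  182   52   38 1397]
scene rack [557.2  -8.2] [249.7 117.7] 16.3 [ 13 171 109]
side green centroid [486.9 -20.4] ell [487.  -20.2] circ 487.3 -19.4 r 23.8 zdepth 0.077 [243 231  18  15 185]
side blue centroid [610.   15.8] ell [610.3  16.1] circ 610.6 16.1 r 22.8 zdepth 0.077 [270 201  16  13 151]
side cream centroid [550.5  19.9] ell [549.9  20.1] circ 550.2 16.0 r 19.2 zdepth 0.077 [255 215  13   7  38]
side red centroid [ 519.7 -425.3] ell [ 519.8 -425.2] circ 520.1 -425.1 r 23.3 zdepth 0.065 [363 333  21  20 310]
side mat [494.1 249.2] [232.  299.2] 48.3 [ 14 153 192]
side pan centroid [ 477.8 -247.2] ell [ 477.8 -247.2] circ 479.1 -245.5 r 60.9 zdepth 0.039 [ 283  283   48   45 1709]
side rack [546.9  -5. ] [250.8 120.9] 16.0 [ 14 184 101]
```

```bash
python3 - <<'E'
from h import *
from station import ctrl
for n,c in dict(scene=[(303,163),(350,157),(369,189),(327,199)],side=[(163,194),(236,176),(244,196),(180,223)]).items():
    im=dict(np.load(f"{n}0.npz"));p=cast(im,c,.004)[:,:2]*1000;print(n,p.round(0).tolist(),p.mean(0).round(0),cv2.minAreaRect(p.astype(np.float32)))
im=ctrl.get_image("wrist");np.savez("wrist0.npz",**im);cv2.imwrite("pics/wrist0.png",im["color"][:,:,::-1])
print(im["fx"],im["cx"],im["cy"],-im["R"].T@im["t"],im["R"].round(3))
E
```

```text
scene [[392.0, 190.0], [415.0, 344.0], [595.0, 294.0], [592.0, 162.0]] [499. 247.] ((503.3800048828125, 252.90469360351562), (155.62802124023438, 202.12608337402344), 81.90375518798828)
side [[412.0, 338.0], [629.0, 247.0], [596.0, 163.0], [391.0, 206.0]] [507. 239.] ((498.142578125, 234.6978759765625), (131.3910675048828, 234.72201538085938), 68.84422302246094)
325.19226210127806 281.7990153424117 211.67113291776656 [0.62425203 0.0800693  0.37241536] [[ 1.    -0.    -0.001]
 [ 0.    -0.95   0.314]
 [-0.001 -0.314 -0.95 ]]
```

View pics/wrist0.png

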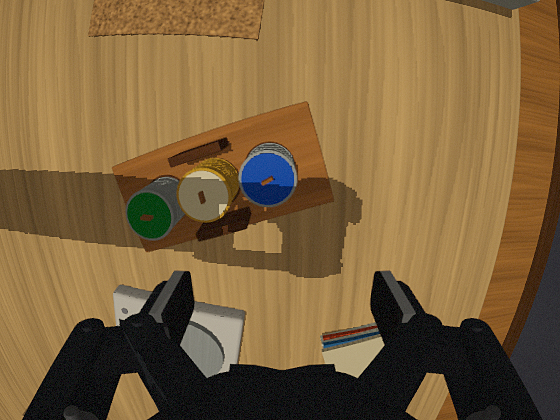

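The wrist view shows green (149,215), cream (206,193), blue (267,179), the rack's right edge at (307,102) to (332,203), and the mat's lower edge from (90,37) to (258,40). I'll measure these with the fisheye model.

```bash
cat >> h.py <<'E'
def castw(im,uv,z):
    uv=np.atleast_2d(uv).astype(float);p=uv-[im["cx"],im["cy"]];r=np.hypot(*p.T);t=r/im["fx"]
    ray=np.c_[p/np.maximum(r,1e-9)[:,None]*np.sin(t)[:,None],np.cos(t)]
    d=ray@im["R"];c=-im["R"].T@im["t"]
    return c+d*((z-c[2])/d[:,2])[:,None]
def projw(im,X):
    X=np.atleast_2d(X)@im["R"].T+im["t"];r=np.hypot(X[:,0],X[:,1]);t=np.arctan2(r,X[:,2])
    return X[:,:2]/r[:,None]*t[:,None]*im["fx"]+[im["cx"],im["cy"]]
RNG=dict(green=((45,90),110),blue=((105,130),130))
def wax(im,k,z,c=None,hw=45):
    """centre (mm) of a coloured wax disc in a wrist picture"""
    hsv=cv2.cvtColor(im["color"],cv2.COLOR_RGB2HSV).astype(int);H,S,V=hsv[...,0],hsv[...,1],hsv[...,2]
    if k=="red":m=((H<5)|(H>174))&(S>170)
    else:(a,b),s=RNG[k];m=(H>a)&(H<b)&(S>s)
    m,_,_=big(m);cn=max(cv2.findContours(m.astype(np.uint8),0,cv2.CHAIN_APPROX_NONE)[0],key=len)
    w=castw(im,cv2.convexHull(cn)[:,0],z)[:,:2]*1000
    A=np.c_[2*w,np.ones(len(w))];s=np.linalg.lstsq(A,(w**2).sum(1),rcond=None)[0]
    return s[:2],np.sqrt(s[2]+s[0]**2+s[1]**2),cv2.minEnclosingCircle(w.astype(np.float32))
E
python3 - <<'E'
from h import *
im=dict(np.load("wrist0.npz"))
for k in("green","blue"):print(k,wax(im,k,.074))
print("cream",castw(im,[(206,193)],.074)*1000)
print("rack",castw(im,[(307,102),(332,203),(113,168),(147,250)],.012)*1000)
print("mat",castw(im,[(90,37),(258,40),(264,2)],.004)*1000)
E
```

```text
green (array([486.27037609, -22.71755495]), np.float64(24.835325610024835), ((486.2881164550781, -22.733613967895508), 25.057552337646484))
blue (array([610.14646409,  13.8304176 ]), np.float64(24.804288240832822), ((610.1134033203125, 13.788379669189453), 24.96477699279785))
cream [[5.50619036e+02 4.61724865e-01 7.40000000e+01]]
rack [[651.3172418   86.83594784  12.        ]
 [682.39816014 -28.35424354  12.        ]
 [415.58799269  17.67109649  12.        ]
 [448.60331616 -91.54368935  12.        ]]
mat [[384.25334676 188.08585908   4.        ]
 [597.51142434 158.47571304   4.        ]
 [604.00190401 204.71748073   4.        ]]
```

Call:
{"api": "drive_tool", "payload": {
  "steps": [
    {"translation": [0, 0, 0], "angular": [0, 0, 1], "gripper": 1},
    {"translation": [0, 0, 0], "angular": [0, 0, 1], "gripper": 1},
    {"translation": [0, 0, 0], "angular": [0, 0, 1], "gripper": 1},
    {"translation": [0, 0, 0], "angular": [0, 0, 1], "gripper": 1},
    {"translation": [0, 0, 0], "angular": [0, 0, 1], "gripper": 1},
    {"translation": [0, 0, 0], "angular": [0, 0, 1], "gripper": 1},
    {"translation": [0, 0, 0], "angular": [0, 0, 1], "gripper": 1},
    {"translation": [0, 0, 0], "angular": [0, 0, 1], "gripper": 1}
  ],
  "force": 35
}}

```text
t: 1.15
tool_pos: [0.6247, 0.0, 0.2307]
tool_rot: [-3.062, -0.7, 0.001]
contact_force: [-0.5, -0.3, -0.2]
opening: 0.0853
grip_force: 0.0
```

Call:
{"api": "drive_tool", "payload": {
  "steps": [
    {"translation": [0, 0, 0], "angular": [0, 0, 0.6], "gripper": 1},
    {"translation": [0, 0, 0], "angular": [0, 0, 0.6], "gripper": 1},
    {"translation": [-0.26, -0.45, 0], "angular": [0, 0, 0], "gripper": 1},
    {"translation": [0, 0, 0], "angular": [0, 0, 0], "gripper": 1},
    {"translation": [0, 0, 0], "angular": [0, 0, 0], "gripper": 1}
  ]
}}

```text
t: 1.78
tool_pos: [0.6097, 0.0147, 0.2313]
tool_rot: [3.109, 0.45, 0.0]
contact_force: [0.1, 0.3, 1.1]
opening: 0.0853
grip_force: 0.0
```

```bash
cat >> h.py <<'E'
from scipy.spatial.transform import Rotation as Ro
def delta(o,x,y,z,phi):
    """shift in tool axes (row units, summed) and turn (units of 8 deg), to a TCP pose in mm / deg"""
    R=Ro.from_rotvec(o["tool_rot"]);M=R.as_matrix()
    c,s=np.cos(np.radians(phi)),np.sin(np.radians(phi))
    G=np.c_[[-s,c,0],[c,s,0],[0,0,-1]]
    d=np.array([x,y,z])/1000-o["tool_pos"]
    print("TCP",(o["tool_pos"]*1000).round(1),"phi",np.degrees(np.arctan2(M[1,1],M[0,1])).round(2),"open",round(o["opening"]*1000,1),"grip",round(float(o["grip_force"]),1),"F",o["contact_force"].round(1),"t",round(float(o["t"]),2))
    print("shift now-axes",(M.T@d/.04).round(3),"shift goal-axes",(G.T@d/.04).round(3),"turn",(np.degrees(Ro.from_matrix(M.T@G).as_rotvec())/8).round(3))
E
python3 - <<'E'
from h import *
from station import ctrl
delta(ctrl.get_obs(),610,14.3,31,-73.6)
im=ctrl.get_image("wrist");np.savez("w1.npz",**im);cv2.imwrite("pics/w1.png",im["color"][:,:,::-1])
for k in("green","blue"):print(k,wax(im,k,.074))
s=dict(np.load("side0.npz"));print("bottle",cast(s,[(174,168)],.0)*1000,cast(s,[(169,143)],.11)*1000)
E
```

```text
TCP [609.7  14.7 231.3] phi -73.53 open 85.3 grip 0.0 F [0.1 0.3 1.1] t 1.77
shift now-axes [5.000e-03 1.000e-02 5.008e+00] shift goal-axes [5.000e-03 1.100e-02 5.008e+00] turn [ 0.001 -0.001  0.008]
green (array([486.18226789, -22.68216753]), np.float64(24.760988144316954), ((486.1235656738281, -22.733516693115234), 24.99679946899414))
blue (array([610.02058684,  13.76507866]), np.float64(24.69269650162448), ((610.0213012695312, 13.679764747619629), 24.932109832763672))
bottle [[500.18900713 416.34535215   0.        ]] [[506.4488553  410.99501235 110.        ]]
```

View pics/w1.png

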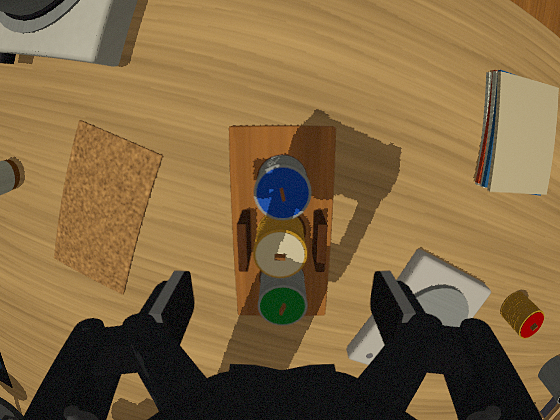

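The wrist view is aligned: blue (282,192), cream (281,255) and green (283,306) lie in a line between the fingers. Mat corners are (80,121), (162,156), (125,293) and (55,258); red's top is at (532,323). Now I descend on blue.

Call:
{"api": "drive_tool", "payload": {
  "steps": [
    {"translation": [0, 0.02, 1], "angular": [0, 0, 0], "gripper": 1},
    {"translation": [0, 0, 1], "angular": [0, 0, 0], "gripper": 1},
    {"translation": [0, 0, 1], "angular": [0, 0, 0], "gripper": 1},
    {"translation": [0, 0, 0.8], "angular": [0, 0, 0], "gripper": 1},
    {"translation": [0, 0, 0.6], "angular": [0, 0, 0], "gripper": 1},
    {"translation": [0, 0, 0.4], "angular": [0, 0, 0], "gripper": 1},
    {"translation": [0, 0, 0.2], "angular": [0, 0, 0], "gripper": 1},
    {"translation": [0, 0, 0], "angular": [0, 0, 0], "gripper": 1}
  ]
}}

```text
t: 2.82
tool_pos: [0.6103, 0.0135, 0.0313]
tool_rot: [-3.109, -0.448, 0.0]
contact_force: [0.3, -0.9, -0.4]
opening: 0.0851
grip_force: 0.0
```

Call:
{"api": "drive_tool", "payload": {
  "steps": [
    {"translation": [0, 0, 0], "angular": [0, 0, 0], "gripper": 0.5},
    {"translation": [0, 0, 0], "angular": [0, 0, 0], "gripper": 0.4},
    {"translation": [0, 0, 0], "angular": [0, 0, 0], "gripper": 0.3},
    {"translation": [0, 0, 0], "angular": [0, 0, 0], "gripper": 0.3},
    {"translation": [0, 0, 0], "angular": [0, 0, 0], "gripper": 0.3},
    {"translation": [0, 0, 0], "angular": [0, 0, 0], "gripper": 0.3}
  ]
}}

```text
t: 3.58
tool_pos: [0.6112, 0.0135, 0.0327]
tool_rot: [3.109, 0.448, 0.003]
contact_force: [-0.7, -0.1, 5.3]
opening: 0.0532
grip_force: 37.3
```

```bash
python3 - <<'E'
from h import *
from station import ctrl
delta(ctrl.get_obs(),550,232,130,-73.6)
im=dict(np.load("w1.npz"))
p=castw(im,[(80,121),(162,156),(125,293),(55,258)],.004)[:,:2]*1000;print("mat",p.round(0).tolist(),p.mean(0))
print(cv2.minAreaRect(p.astype(np.float32)))
print("red",wax(im,"red",.062))
E
```

```text
TCP [611.2  13.5  32.7] phi -73.6 open 53.2 grip 37.3 F [-0.7 -0.1  5.3] t 3.58
shift now-axes [ 0.08  -5.67  -2.436] shift goal-axes [ 0.075 -5.671 -2.433] turn [ 0.005 -0.015 -0.   ]
mat [[614.0, 285.0], [596.0, 159.0], [385.0, 187.0], [399.0, 315.0]] [498.52120329 236.6724819 ]
((497.6540222167969, 236.33657836914062), (129.23834228515625, 216.8186798095703), 82.0797119140625)
red (array([ 519.06548225, -426.99089865]), np.float64(24.595635999267856), ((518.77197265625, -427.0628662109375), 25.095022201538086))
```

Call:
{"api": "drive_tool", "payload": {
  "steps": [
    {"translation": [0, 0, -0.4], "angular": [0, 0, 0], "gripper": 0.3},
    {"translation": [0, 0, -0.8], "angular": [0, 0, 0], "gripper": 0.3},
    {"translation": [0, 0, -0.8], "angular": [0, 0, 0], "gripper": 0.3},
    {"translation": [0, 0, -0.4], "angular": [0, 0, 0], "gripper": 0.3},
    {"translation": [0, 0, 0], "angular": [0, 0, 0], "gripper": 0.3}
  ]
}}

```text
t: 4.2
tool_pos: [0.6108, 0.0135, 0.1286]
tool_rot: [3.109, 0.448, 0.004]
contact_force: [-0.3, -0.5, -1.9]
opening: 0.0535
grip_force: 37.2
```

Call:
{"api": "drive_tool", "payload": {
  "steps": [
    {"translation": [0.05, -0.4, 0], "angular": [0, 0, 0], "gripper": 0.3},
    {"translation": [0, -0.8, 0], "angular": [0, 0, 0], "gripper": 0.3},
    {"translation": [0, -1, 0], "angular": [0, 0, 0], "gripper": 0.3},
    {"translation": [0, -1, 0], "angular": [0, 0, 0], "gripper": 0.3},
    {"translation": [0, -1, 0], "angular": [0, 0, 0], "gripper": 0.3},
    {"translation": [0, -0.8, 0], "angular": [0, 0, 0], "gripper": 0.3},
    {"translation": [0, -0.4, 0], "angular": [0, 0, 0], "gripper": 0.3},
    {"translation": [0, -0.22, 0], "angular": [0, 0, 0], "gripper": 0.3}
  ]
}}

```text
t: 5.2
tool_pos: [0.5476, 0.2304, 0.1262]
tool_rot: [3.109, 0.449, -0.003]
contact_force: [1.0, -0.6, -1.2]
opening: 0.0533
grip_force: 37.4
```

Call:
{"api": "drive_tool", "payload": {
  "steps": [
    {"translation": [0, 0, 0], "angular": [0, 0, 0], "gripper": 0.3},
    {"translation": [0, 0, 0.8], "angular": [0, 0, 0], "gripper": 0.3},
    {"translation": [0, 0, 0.8], "angular": [0, 0, 0], "gripper": 0.3},
    {"translation": [0, 0, 0.5], "angular": [0, 0, 0], "gripper": 0.3},
    {"translation": [0, 0, 0.2], "angular": [0, 0, 0], "gripper": 0.3},
    {"translation": [0, 0, 0.1], "angular": [0, 0, 0], "gripper": 0.3},
    {"translation": [0, 0, 0.1], "angular": [0, 0, 0], "gripper": 0.3},
    {"translation": [0, 0, 0.05], "angular": [0, 0, 0], "gripper": 0.3}
  ]
}}

```text
t: 6.2
tool_pos: [0.5491, 0.23, 0.026]
tool_rot: [-3.109, -0.448, -0.002]
contact_force: [0.3, 0.3, -2.3]
opening: 0.0535
grip_force: 37.4
```

```bash
python3 - <<'E'
from h import *
from station import ctrl
delta(ctrl.get_obs(),548.5,230,24,-73.6)
im=ctrl.get_image("side");cv2.imwrite("pics/s1.png",cv2.resize(im["color"][130:300,130:400,::-1],None,fx=2.5,fy=2.5))
E
```

```text
TCP [549.1 230.   26. ] phi -73.59 open 53.5 grip 37.4 F [ 0.3  0.3 -2.3] t 6.2
shift now-axes [-0.015 -0.005  0.049] shift goal-axes [-0.015 -0.005  0.049] turn [ 0.    -0.009  0.001]
```

View pics/s1.png

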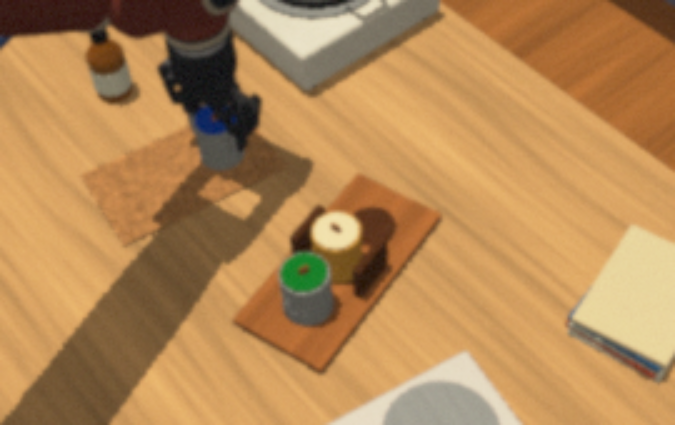

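The crop shows blue held upright over the mat at (217,140). Green (305,285) and cream (335,240) still stand on the rack. I'll ease blue down to contact.

Call:
{"api": "drive_tool", "payload": {
  "steps": [
    {"translation": [0, 0, 0.03], "angular": [0, 0, 0], "gripper": 0.3},
    {"translation": [0, 0, 0], "angular": [0, 0, 0], "gripper": 0.3}
  ]
}}

```text
t: 6.5
tool_pos: [0.5489, 0.2299, 0.0247]
tool_rot: [-3.109, -0.448, -0.001]
contact_force: [-1.0, -0.3, 0.6]
opening: 0.0532
grip_force: 37.5
```

Call:
{"api": "drive_tool", "payload": {
  "steps": [
    {"translation": [0, 0, 0.03], "angular": [0, 0, 0], "gripper": 0.3},
    {"translation": [0, 0, 0], "angular": [0, 0, 0], "gripper": 0.3}
  ]
}}

```text
t: 6.75
tool_pos: [0.549, 0.23, 0.0247]
tool_rot: [3.109, 0.448, 0.0]
contact_force: [-3.9, -1.2, 7.5]
opening: 0.0534
grip_force: 38.2
```

Call:
{"api": "drive_tool", "payload": {
  "steps": [
    {"translation": [0, 0, 0], "angular": [0, 0, 0], "gripper": 0.8},
    {"translation": [0, 0, 0], "angular": [0, 0, 0], "gripper": 1},
    {"translation": [0, 0, 0], "angular": [0, 0, 0], "gripper": 1},
    {"translation": [0, 0, 0], "angular": [0, 0, 0], "gripper": 1},
    {"translation": [0, 0, -0.5], "angular": [0, 0, 0], "gripper": 1},
    {"translation": [0, 0, -1], "angular": [0, 0, 0], "gripper": 1},
    {"translation": [0, 0, -1], "angular": [0, 0, 0], "gripper": 1},
    {"translation": [0, 0, -0.3], "angular": [0, 0, 0], "gripper": 1}
  ]
}}

```text
t: 7.75
tool_pos: [0.5509, 0.2305, 0.1401]
tool_rot: [-3.108, -0.448, -0.012]
contact_force: [0.6, -0.5, 0.8]
opening: 0.0855
grip_force: 0.0
```

Call:
{"api": "drive_tool", "payload": {
  "steps": [
    {"translation": [-0.285, 0.617, 0], "angular": [0, 0, 0], "gripper": 1},
    {"translation": [-0.5, 0.9, 0], "angular": [0, 0, 0], "gripper": 1},
    {"translation": [-0.6, 0.9, 0], "angular": [0, 0, 0], "gripper": 1},
    {"translation": [-0.6, 0.9, 0], "angular": [0, 0, 0], "gripper": 1},
    {"translation": [-0.6, 0.9, 0], "angular": [0, 0, 0], "gripper": 1},
    {"translation": [-0.5, 0.9, 0], "angular": [0, 0, 0], "gripper": 1},
    {"translation": [-0.2, 0.5, 0], "angular": [0, 0, 0], "gripper": 1},
    {"translation": [0, 0, 0], "angular": [0, 0, 0], "gripper": 1}
  ]
}}

```text
t: 8.75
tool_pos: [0.4855, -0.0238, 0.1346]
tool_rot: [-3.11, -0.444, 0.001]
contact_force: [0.0, 0.5, 0.6]
opening: 0.0856
grip_force: 0.0
```

```bash
python3 - <<'E'
from h import *
from station import ctrl
delta(ctrl.get_obs(),486.2,-22.5,31.5,-73.6)
im=ctrl.get_image("wrist");np.savez("w2.npz",**im)
for k in("green",):print(k,wax(im,k,.074))
print("blue",wax(im,"blue",.066))
E
```

```text
TCP [485.5 -23.8 134.6] phi -73.75 open 85.6 grip 0.0 F [0.  0.5 0.6] t 8.75
shift now-axes [ 0.027 -0.026  2.578] shift goal-axes [ 0.026 -0.027  2.578] turn [-0.003  0.003 -0.019]
green (array([486.18743327, -22.49399119]), np.float64(24.863395976011873), ((486.1802062988281, -22.402408599853516), 25.065126419067383))
blue (array([548.57814927, 229.67651887]), np.float64(24.934262848212548), ((548.815673828125, 229.550537109375), 25.12189292907715))
```

Call:
{"api": "drive_tool", "payload": {
  "steps": [
    {"translation": [0.027, -0.027, 0.8], "angular": [0, 0, 0], "gripper": 1},
    {"translation": [0, 0, 0.8], "angular": [0, 0, 0], "gripper": 1},
    {"translation": [0, 0, 0.6], "angular": [0, 0, 0], "gripper": 1},
    {"translation": [0, 0, 0.375], "angular": [0, 0, 0], "gripper": 1},
    {"translation": [0, 0, 0], "angular": [0, 0, 0], "gripper": 1},
    {"translation": [0, 0, 0], "angular": [0, 0, 0], "gripper": 0.5},
    {"translation": [0, 0, 0], "angular": [0, 0, 0], "gripper": 0.4},
    {"translation": [0, 0, 0], "angular": [0, 0, 0], "gripper": 0.3}
  ]
}}

```text
t: 9.8
tool_pos: [0.488, -0.0217, 0.0334]
tool_rot: [3.109, 0.448, 0.004]
contact_force: [0.1, 0.3, 4.1]
opening: 0.0533
grip_force: 37.1
```

Call:
{"api": "drive_tool", "payload": {
  "steps": [
    {"translation": [0, 0, 0], "angular": [0, 0, 0], "gripper": 0.3},
    {"translation": [0, 0, 0], "angular": [0, 0, 0], "gripper": 0.3},
    {"translation": [0, 0, 0], "angular": [0, 0, 0], "gripper": 0.3}
  ]
}}

```text
t: 10.18
tool_pos: [0.488, -0.0217, 0.0334]
tool_rot: [3.109, 0.448, 0.004]
contact_force: [-0.7, 0.1, 6.5]
opening: 0.0531
grip_force: 37.2
```

Call:
{"api": "drive_tool", "payload": {
  "steps": [
    {"translation": [0, 0, -0.4], "angular": [0, 0, 0], "gripper": 0.3},
    {"translation": [0, 0, -0.8], "angular": [0, 0, 0], "gripper": 0.3},
    {"translation": [0, 0, -0.8], "angular": [0, 0, 0], "gripper": 0.3},
    {"translation": [0, 0, -0.4], "angular": [0, 0, 0], "gripper": 0.3},
    {"translation": [0, 0, 0], "angular": [0, 0, 0], "gripper": 0.3}
  ]
}}

```text
t: 10.8
tool_pos: [0.4874, -0.0216, 0.1291]
tool_rot: [3.109, 0.448, 0.004]
contact_force: [-0.1, -0.4, -1.0]
opening: 0.0535
grip_force: 37.1
```

Call:
{"api": "drive_tool", "payload": {
  "steps": [
    {"translation": [0.1, -0.648, 0], "angular": [0, 0, 0], "gripper": 0.3},
    {"translation": [0.1, -0.9, 0], "angular": [0, 0, 0], "gripper": 0.3},
    {"translation": [0.2, -1, 0], "angular": [0, 0, 0], "gripper": 0.3},
    {"translation": [0.2, -1, 0], "angular": [0, 0, 0], "gripper": 0.3},
    {"translation": [0.2, -1, 0], "angular": [0, 0, 0], "gripper": 0.3},
    {"translation": [0.1, -1, 0], "angular": [0, 0, 0], "gripper": 0.3},
    {"translation": [0.1, -0.7, 0], "angular": [0, 0, 0], "gripper": 0.3},
    {"translation": [0, -0.4, 0], "angular": [0, 0, 0], "gripper": 0.3}
  ]
}}

```text
t: 11.8
tool_pos: [0.4485, 0.2456, 0.126]
tool_rot: [3.108, 0.45, -0.005]
contact_force: [-0.3, 1.0, -1.2]
opening: 0.0531
grip_force: 37.4
```

Call:
{"api": "drive_tool", "payload": {
  "steps": [
    {"translation": [0, 0, 0], "angular": [0, 0, 0], "gripper": 0.3},
    {"translation": [0, 0, 0.8], "angular": [0, 0, 0], "gripper": 0.3},
    {"translation": [0, 0, 0.8], "angular": [0, 0, 0], "gripper": 0.3},
    {"translation": [0, 0, 0.5], "angular": [0, 0, 0], "gripper": 0.3},
    {"translation": [0, 0, 0.2], "angular": [0, 0, 0], "gripper": 0.3},
    {"translation": [0, 0, 0.1], "angular": [0, 0, 0], "gripper": 0.3},
    {"translation": [0, 0, 0.1], "angular": [0, 0, 0], "gripper": 0.3},
    {"translation": [0, 0, 0.08], "angular": [0, 0, 0], "gripper": 0.3}
  ]
}}

```text
t: 12.8
tool_pos: [0.4506, 0.2451, 0.0253]
tool_rot: [-3.109, -0.448, -0.002]
contact_force: [-2.3, 0.4, 19.9]
opening: 0.0533
grip_force: 39.4
```

Call:
{"api": "drive_tool", "payload": {
  "steps": [
    {"translation": [0, 0, 0], "angular": [0, 0, 0], "gripper": 0.3},
    {"translation": [0, 0, 0.02], "angular": [0, 0, 0], "gripper": 0.3},
    {"translation": [0, 0, 0], "angular": [0, 0, 0], "gripper": 0.3}
  ]
}}

```text
t: 13.18
tool_pos: [0.4507, 0.2451, 0.0254]
tool_rot: [3.109, 0.449, 0.002]
contact_force: [-3.2, -1.9, 7.3]
opening: 0.0533
grip_force: 38.0
```

Call:
{"api": "drive_tool", "payload": {
  "steps": [
    {"translation": [0, 0, 0], "angular": [0, 0, 0], "gripper": 0.8},
    {"translation": [0, 0, 0], "angular": [0, 0, 0], "gripper": 1},
    {"translation": [0, 0, 0], "angular": [0, 0, 0], "gripper": 1},
    {"translation": [0, 0, 0], "angular": [0, 0, 0], "gripper": 1},
    {"translation": [0, 0, -0.5], "angular": [0, 0, 0], "gripper": 1},
    {"translation": [0, 0, -1], "angular": [0, 0, 0], "gripper": 1},
    {"translation": [0, 0, -1], "angular": [0, 0, 0], "gripper": 1},
    {"translation": [0, 0, -1], "angular": [0, 0, 0], "gripper": 1}
  ]
}}

```text
t: 14.18
tool_pos: [0.4498, 0.2448, 0.165]
tool_rot: [3.109, 0.448, -0.0]
contact_force: [1.3, 0.1, 0.3]
opening: 0.0852
grip_force: 0.0
```

Call:
{"api": "drive_tool", "payload": {
  "steps": [
    {"translation": [0.08, 0.66, 0], "angular": [0, 0, 0], "gripper": 1},
    {"translation": [0.1, 0.9, 0], "angular": [0, 0, 0], "gripper": 1},
    {"translation": [0.1, 1, 0], "angular": [0, 0, 0], "gripper": 1},
    {"translation": [0.1, 1, 0], "angular": [0, 0, 0], "gripper": 1},
    {"translation": [0.1, 1, 0], "angular": [0, 0, 0], "gripper": 1},
    {"translation": [0.1, 1, 0], "angular": [0, 0, 0], "gripper": 1},
    {"translation": [0, 0.7, 0], "angular": [0, 0, 0], "gripper": 1},
    {"translation": [0, 0.4, 0], "angular": [0, 0, 0], "gripper": 1}
  ]
}}

```text
t: 15.18
tool_pos: [0.5477, -0.0053, 0.1637]
tool_rot: [-3.11, -0.446, 0.0]
contact_force: [-0.8, 1.0, -0.4]
opening: 0.0855
grip_force: 0.0
```

Call:
{"api": "drive_tool", "payload": {
  "steps": [
    {"translation": [0, 0, 0], "angular": [0, 0, -0.9], "gripper": 1},
    {"translation": [0, 0, 0], "angular": [0, 0, -1], "gripper": 1},
    {"translation": [0, 0, 0], "angular": [0, 0, -1], "gripper": 1},
    {"translation": [0, 0, 0], "angular": [0, 0, -1], "gripper": 1},
    {"translation": [0, 0, 0], "angular": [0, 0, -1], "gripper": 1},
    {"translation": [0, 0, 0], "angular": [0, 0, -1], "gripper": 1},
    {"translation": [0, 0, 0], "angular": [0, 0, -1], "gripper": 1},
    {"translation": [0, 0, 0], "angular": [0, 0, -1], "gripper": 1}
  ]
}}

```text
t: 16.18
tool_pos: [0.5473, -0.0036, 0.1637]
tool_rot: [-2.408, -2.017, 0.0]
contact_force: [-0.4, -0.4, 0.4]
opening: 0.0854
grip_force: 0.0
```

Call:
{"api": "drive_tool", "payload": {
  "steps": [
    {"translation": [0, 0, 0], "angular": [0, 0, -1], "gripper": 1},
    {"translation": [0, 0, 0], "angular": [0, 0, -1], "gripper": 1},
    {"translation": [0, 0, 0], "angular": [0, 0, -1], "gripper": 1},
    {"translation": [0, 0, 0], "angular": [0, 0, -0.35], "gripper": 1},
    {"translation": [0, 0, 0], "angular": [0, 0, 0], "gripper": 1}
  ]
}}

```text
t: 16.8
tool_pos: [0.5473, -0.0037, 0.1638]
tool_rot: [-1.882, -2.515, -0.0]
contact_force: [0.4, 0.3, -0.9]
opening: 0.0853
grip_force: 0.0
```

```bash
python3 - <<'E'
from h import *
from station import ctrl
delta(ctrl.get_obs(),548.3,-4.2,31.5,16.4)
im=ctrl.get_image("wrist");np.savez("w3.npz",**im);cv2.imwrite("pics/w3.png",im["color"][:,:,::-1])
for k in("green","blue"):print(k,wax(im,k,.066))
print(projw(im,[[.5483,-.0042,.074]]))
E
```

```text
TCP [547.3  -3.7 163.8] phi 16.4 open 85.3 grip 0.0 F [ 0.4  0.3 -0.9] t 16.8
shift now-axes [-0.021  0.02   3.307] shift goal-axes [-0.02   0.02   3.307] turn [-0.001 -0.002 -0.   ]
green (array([647.11667298, -42.02841252]), np.float64(1.9633448394366244), ((646.9784545898438, -42.05957794189453), 2.299485206604004))
blue (array([ 671.85151559, -162.5527667 ]), np.float64(4.069509261522349), ((672.3172607421875, -161.71820068359375), 4.117725372314453))
[[283.4499637  216.98501136]]
```

View pics/w3.png

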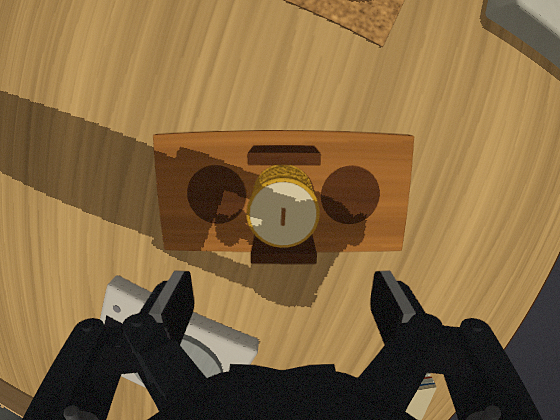

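The view shows cream's disc spanning columns 245–320 and rows 178–248. The empty bay spots are at (216,194) and (350,195), and the screens above and below are clear of the fingers.

```bash
python3 - <<'E'
from h import *
im=dict(np.load("w3.npz"));c,s=np.cos(np.radians(16.4)),np.sin(np.radians(16.4));o=np.array([548.3,-4.2]);M=np.array([[c,s],[-s,c]])
f=lambda uv,z:((castw(im,uv,z)[:,:2]*1000-o)@M.T).round(1).tolist()
print("spots (rack frame)",f([(216,194),(350,195)],.012))
print("board corners",f([(154,135),(413,136),(402,250),(164,250)],.012))
print("screens top y: ",f([(248,153),(320,153),(251,245),(316,245)],.062))
g=cv2.cvtColor(im["color"],cv2.COLOR_RGB2HSV).astype(int);m=np.zeros(g.shape[:2],bool);m[170:255,238:328]=1
m&=(g[...,1]<100)&(g[...,2]>70);m,_,st=big(m);cn=max(cv2.findContours(m.astype(np.uint8),0,1)[0],key=len)
w=np.array(f(cv2.convexHull(cn)[:,0],.074),np.float32);print("cream",cv2.minEnclosingCircle(w),st)
E
```

```text
spots (rack frame) [[-63.7, 1.4], [63.6, 0.4]]
board corners [[-122.0, 60.1], [123.3, 59.3], [124.5, -58.5], [-124.2, -58.4]]
screens top y:  [[-26.8, 47.0], [27.7, 47.0], [-26.6, -28.6], [26.9, -28.7]]
cream ((-0.7032129764556885, 2.3880691528320312), 25.060392379760742) [ 250  182   66   63 3166]
```

Call:
{"api": "drive_tool", "payload": {
  "steps": [
    {"translation": [0.03, 0, 0.8], "angular": [0, 0, 0], "gripper": 1},
    {"translation": [0, 0, 0.9], "angular": [0, 0, 0], "gripper": 1},
    {"translation": [0, 0, 0.8], "angular": [0, 0, 0], "gripper": 1},
    {"translation": [0, 0, 0.5], "angular": [0, 0, 0], "gripper": 1},
    {"translation": [0, 0, 0.3], "angular": [0, 0, 0], "gripper": 1},
    {"translation": [0, 0, 0], "angular": [0, 0, 0], "gripper": 1},
    {"translation": [0, 0, 0], "angular": [0, 0, 0], "gripper": 0.5},
    {"translation": [0, 0, 0], "angular": [0, 0, 0], "gripper": 0.4}
  ]
}}

```text
t: 17.85
tool_pos: [0.5482, -0.0032, 0.0335]
tool_rot: [1.881, 2.514, 0.002]
contact_force: [-0.5, 0.2, 0.9]
opening: 0.0531
grip_force: 37.4
```

Call:
{"api": "drive_tool", "payload": {
  "steps": [
    {"translation": [0, 0, 0], "angular": [0, 0, 0], "gripper": 0.3},
    {"translation": [0, 0, 0], "angular": [0, 0, 0], "gripper": 0.3},
    {"translation": [0, 0, 0], "angular": [0, 0, 0], "gripper": 0.3},
    {"translation": [0, 0, 0], "angular": [0, 0, 0], "gripper": 0.3}
  ]
}}

```text
t: 18.35
tool_pos: [0.5483, -0.0032, 0.0334]
tool_rot: [1.881, 2.514, 0.002]
contact_force: [1.1, -0.1, 5.6]
opening: 0.0532
grip_force: 37.3
```

Call:
{"api": "drive_tool", "payload": {
  "steps": [
    {"translation": [0, 0, -0.3], "angular": [0, 0, 0], "gripper": 0.3},
    {"translation": [0, 0, -0.7], "angular": [0, 0, 0], "gripper": 0.3},
    {"translation": [0, 0, -0.9], "angular": [0, 0, 0], "gripper": 0.3},
    {"translation": [0, 0, -0.9], "angular": [0, 0, 0], "gripper": 0.3},
    {"translation": [0, 0, -0.7], "angular": [0, 0, 0], "gripper": 0.3},
    {"translation": [0, 0, 0], "angular": [0, 0, 0], "gripper": 0.3},
    {"translation": [0, 0, 0], "angular": [0, 0, 0], "gripper": 0.3}
  ]
}}

```text
t: 19.23
tool_pos: [0.5461, -0.0028, 0.1703]
tool_rot: [-1.881, -2.514, 0.002]
contact_force: [-0.0, 0.2, -1.8]
opening: 0.0534
grip_force: 37.1
```

```bash
python3 - <<'E'
from h import *
from station import ctrl
delta(ctrl.get_obs(),478,-247,160,16.4)
im=ctrl.get_image("wrist");np.savez("w4.npz",**im);cv2.imwrite("pics/w4.png",im["color"][:,:,::-1])
E
```

```text
TCP [546.1  -2.8 170.3] phi 16.4 open 53.4 grip 37.1 F [-0.   0.2 -1.8] t 19.23
shift now-axes [-5.375 -3.357  0.26 ] shift goal-axes [-5.375 -3.358  0.258] turn [-0.016 -0.007  0.   ]
```

View pics/w4.png

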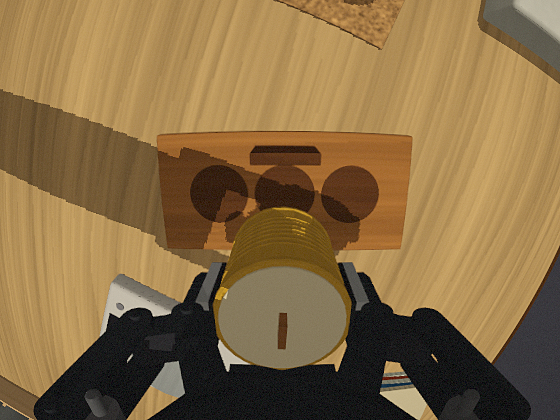

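Cream is held upright at (283,310) and the rack is clear. Next I pass over the scale to look at the pan unobstructed.

Call:
{"api": "drive_tool", "payload": {
  "steps": [
    {"translation": [-0.4, -0.2, 0], "angular": [0, 0, 0], "gripper": 0.3},
    {"translation": [-0.8, -0.37, 0], "angular": [0, 0, 0], "gripper": 0.3},
    {"translation": [-1, -0.4, 0], "angular": [0, 0, 0], "gripper": 0.3},
    {"translation": [-1, -0.4, 0], "angular": [0, 0, 0], "gripper": 0.3},
    {"translation": [-1, -0.5, 0], "angular": [0, 0, 0], "gripper": 0.3},
    {"translation": [-1, -0.5, 0], "angular": [0, 0, 0], "gripper": 0.3},
    {"translation": [-1, -0.4, 0], "angular": [0, 0, 0], "gripper": 0.3},
    {"translation": [-0.8, -0.3, 0], "angular": [0, 0, 0], "gripper": 0.3}
  ]
}}

```text
t: 20.27
tool_pos: [0.5067, -0.3086, 0.1706]
tool_rot: [-1.883, -2.512, 0.001]
contact_force: [0.0, -0.6, -1.7]
opening: 0.0533
grip_force: 37.2
```

Call:
{"api": "drive_tool", "payload": {
  "steps": [
    {"translation": [-0.5, -0.2, 0], "angular": [0, 0, 0], "gripper": 0.3},
    {"translation": [-0.16, -0.1, 0], "angular": [0, 0, 0], "gripper": 0.3},
    {"translation": [0, 0, 0], "angular": [0, 0, 0], "gripper": 0.3},
    {"translation": [0, 0, 0], "angular": [0, 0, 0], "gripper": 0.3}
  ]
}}

```text
t: 20.78
tool_pos: [0.5045, -0.3339, 0.1718]
tool_rot: [-1.88, -2.516, -0.001]
contact_force: [-0.2, 0.3, -1.4]
opening: 0.0535
grip_force: 37.2
```

```bash
python3 - <<'E'
from h import *
from station import ctrl
delta(ctrl.get_obs(),477.5,-249,160,16.4)
im=ctrl.get_image("wrist");np.savez("w5.npz",**im);cv2.imwrite("pics/w5.png",im["color"][:,:,::-1])
print(projw(im,[[.4775,-.249,.038]]))
E
```

```text
TCP [ 504.5 -333.9  171.8] phi 16.47 open 53.5 grip 37.2 F [-0.2  0.3 -1.4] t 20.77
shift now-axes [ 2.227 -0.046  0.296] shift goal-axes [ 2.227 -0.048  0.295] turn [ 0.    -0.004  0.009]
[[280.10816274  97.33372503]]
```

View pics/w5.png

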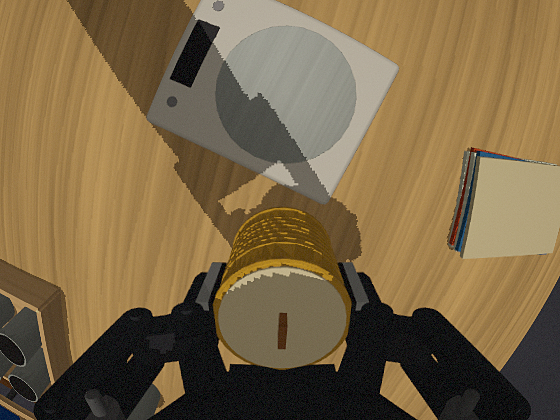

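The pan is fully visible here: left rim (216,95), right rim (357,95), bottom (287,163), top (285,25).

```bash
python3 - <<'E'
from h import *
im=dict(np.load("w5.npz"))
g=cv2.cvtColor(im["color"],cv2.COLOR_RGB2GRAY).astype(np.float32);g=cv2.GaussianBlur(g,(3,3),0)
# rim edge: strongest dark-to-bright step along rays from the rough centre, in world mm
c=np.array([477.5,-249.]);pts=[]
for it in range(2):
    pts=[]
    for a in np.radians(np.arange(0,360,4)):
        r=np.arange(52,68,.5);X=np.c_[(c[0]+r*np.cos(a))/1e3,(c[1]+r*np.sin(a))/1e3,np.full(len(r),.038)]
        p=projw(im,X).astype(np.float32);v=cv2.remap(g,p[:,:1],p[:,1:],cv2.INTER_LINEAR)[:,0];d=v[4:]-v[:-4]
        i=np.argmax(d)
        if d[i]>15:pts.append(X[i+2,:2]*1000)
    w=np.array(pts)
    for _ in range(4):
        s=np.linalg.lstsq(np.c_[2*w,np.ones(len(w))],(w**2).sum(1),rcond=None)[0];R=np.sqrt(s[2]+s[:2]@s[:2]);e=abs(np.hypot(*(w-s[:2]).T)-R);w=w[e<max(1.5,2*np.median(e))]
    c=s[:2];print(c,R,len(w))
from station import ctrl
delta(ctrl.get_obs(),*c,160,16.4)
E
```

```text
[ 480.91456984 -244.42781191] 59.66202991121546 84
[ 480.9667278  -244.48810704] 59.62281470856192 84
TCP [ 504.6 -333.9  171.9] phi 16.48 open 53.3 grip 37.2 F [-0.6  0.1 -1.5] t 20.82
shift now-axes [2.311 0.068 0.298] shift goal-axes [2.311 0.065 0.297] turn [ 0.001 -0.002  0.01 ]
```

Call:
{"api": "drive_tool", "payload": {
  "steps": [
    {"translation": [0.4, 0.05, 0], "angular": [0, 0, 0], "gripper": 0.3},
    {"translation": [0.7, 0, 0], "angular": [0, 0, 0], "gripper": 0.3},
    {"translation": [0.7, 0, 0], "angular": [0, 0, 0], "gripper": 0.3},
    {"translation": [0.4, 0, 0], "angular": [0, 0, 0], "gripper": 0.3},
    {"translation": [0.1, 0, 0], "angular": [0, 0, 0], "gripper": 0.3},
    {"translation": [0, 0, 0], "angular": [0, 0, 0], "gripper": 0.3}
  ]
}}

```text
t: 21.58
tool_pos: [0.4805, -0.2462, 0.1721]
tool_rot: [1.881, 2.515, -0.0]
contact_force: [0.1, -0.3, -1.2]
opening: 0.0534
grip_force: 37.2
```

Call:
{"api": "drive_tool", "payload": {
  "steps": [
    {"translation": [0, 0, 0.6], "angular": [0, 0, 0], "gripper": 0.3},
    {"translation": [0, 0, 0.8], "angular": [0, 0, 0], "gripper": 0.3},
    {"translation": [0, 0, 0.7], "angular": [0, 0, 0], "gripper": 0.3},
    {"translation": [0, 0, 0.4], "angular": [0, 0, 0], "gripper": 0.3},
    {"translation": [0, 0, 0.2], "angular": [0, 0, 0], "gripper": 0.3},
    {"translation": [0, 0, 0.06], "angular": [0, 0, 0], "gripper": 0.3},
    {"translation": [0, 0, 0], "angular": [0, 0, 0], "gripper": 0.3},
    {"translation": [0, 0, 0], "angular": [0, 0, 0], "gripper": 0.3}
  ]
}}

```text
t: 22.58
tool_pos: [0.4809, -0.2466, 0.0626]
tool_rot: [1.881, 2.514, 0.0]
contact_force: [0.1, -0.6, -1.2]
opening: 0.0528
grip_force: 37.2
```

Call:
{"api": "drive_tool", "payload": {
  "steps": [
    {"translation": [0, 0, 0.02], "angular": [0, 0, 0], "gripper": 0.3},
    {"translation": [0, 0, 0.02], "angular": [0, 0, 0], "gripper": 0.3},
    {"translation": [0, 0, 0], "angular": [0, 0, 0], "gripper": 0.3}
  ]
}}

```text
t: 22.95
tool_pos: [0.4802, -0.2461, 0.0598]
tool_rot: [-1.882, -2.516, 0.0]
contact_force: [1.3, 0.7, -2.3]
opening: 0.0532
grip_force: 37.2
```

```bash
python3 - <<'E'
from h import *
from station import ctrl
delta(ctrl.get_obs(),480.5,-245,57.5,16.4)
E
```

```text
TCP [ 480.2 -246.1   59.8] phi 16.4 open 53.2 grip 37.2 F [ 1.3  0.7 -2.3] t 22.95
shift now-axes [0.024 0.015 0.058] shift goal-axes [0.024 0.015 0.058] turn [-0.001 -0.001  0.   ]
```

Call:
{"api": "drive_tool", "payload": {
  "steps": [
    {"translation": [0.02, 0.01, 0.02], "angular": [0, 0, 0], "gripper": 0.3},
    {"translation": [0, 0, 0], "angular": [0, 0, 0], "gripper": 0.3}
  ]
}}

```text
t: 23.2
tool_pos: [0.4806, -0.2455, 0.0595]
tool_rot: [1.881, 2.515, -0.001]
contact_force: [-0.8, -0.0, 1.3]
opening: 0.0529
grip_force: 37.4
```

Call:
{"api": "drive_tool", "payload": {
  "steps": [
    {"translation": [0, 0, 0.02], "angular": [0, 0, 0], "gripper": 0.3},
    {"translation": [0, 0, 0], "angular": [0, 0, 0], "gripper": 0.3}
  ]
}}

```text
t: 23.45
tool_pos: [0.4806, -0.2456, 0.0594]
tool_rot: [1.882, 2.516, -0.001]
contact_force: [-2.7, -0.1, 6.4]
opening: 0.0533
grip_force: 37.8
```

Call:
{"api": "drive_tool", "payload": {
  "steps": [
    {"translation": [0, 0, 0.01], "angular": [0, 0, 0], "gripper": 0.3},
    {"translation": [0, 0, 0], "angular": [0, 0, 0], "gripper": 0.3}
  ]
}}

```text
t: 23.7
tool_pos: [0.4806, -0.2456, 0.0594]
tool_rot: [-1.882, -2.516, 0.001]
contact_force: [-5.1, 0.9, 8.2]
opening: 0.0531
grip_force: 37.8
```

Call:
{"api": "drive_tool", "payload": {
  "steps": [
    {"translation": [0, 0, 0], "angular": [0, 0, 0], "gripper": 0.8},
    {"translation": [0, 0, 0], "angular": [0, 0, 0], "gripper": 1},
    {"translation": [0, 0, 0], "angular": [0, 0, 0], "gripper": 1},
    {"translation": [0, 0, 0], "angular": [0, 0, 0], "gripper": 1},
    {"translation": [0, 0, -0.3], "angular": [0, 0, 0], "gripper": 1},
    {"translation": [0, 0, -0.9], "angular": [0, 0, 0], "gripper": 1},
    {"translation": [0, 0, -0.9], "angular": [0, 0, 0], "gripper": 1},
    {"translation": [0, 0, -0.9], "angular": [0, 0, 0], "gripper": 1}
  ]
}}

```text
t: 24.7
tool_pos: [0.4805, -0.2453, 0.1801]
tool_rot: [1.881, 2.515, 0.0]
contact_force: [0.1, 0.6, -0.4]
opening: 0.0854
grip_force: 0.0
```

Call:
{"api": "drive_tool", "payload": {
  "steps": [
    {"translation": [-0.62, -0.06, 0], "angular": [0, 0, 0], "gripper": 1},
    {"translation": [-0.9, -0.1, 0], "angular": [0, 0, 0], "gripper": 1},
    {"translation": [-0.9, -0.1, 0], "angular": [0, 0, 0], "gripper": 1},
    {"translation": [-0.9, -0.1, 0], "angular": [0, 0, 0], "gripper": 1},
    {"translation": [-0.9, 0, 0], "angular": [0, 0, 0], "gripper": 1},
    {"translation": [-0.4, 0, 0], "angular": [0, 0, 0], "gripper": 1},
    {"translation": [0, 0, 0], "angular": [0, 0, 0], "gripper": 1},
    {"translation": [0, 0, 0], "angular": [0, 0, 0], "gripper": 1}
  ]
}}

```text
t: 25.7
tool_pos: [0.5187, -0.4255, 0.178]
tool_rot: [-1.881, -2.516, -0.001]
contact_force: [1.2, 0.5, 0.6]
opening: 0.0853
grip_force: 0.0
```

```bash
python3 - <<'E'
from h import *
from station import ctrl
im=ctrl.get_image("wrist");np.savez("w6.npz",**im);cv2.imwrite("pics/w6.png",im["color"][:,:,::-1])
r=wax(im,"red",.062);print(r)
delta(ctrl.get_obs(),*r[0],19.5,16.4)
E
```

```text
(array([ 519.4252119, -426.5487551]), np.float64(24.627697452896815), ((519.3767700195312, -426.4981994628906), 24.88551902770996))
TCP [ 518.8 -425.5  178. ] phi 16.45 open 85.3 grip 0.0 F [-0.6 -0.7  0.3] t 25.75
shift now-axes [-0.033  0.009  3.962] shift goal-axes [-0.031  0.008  3.962] turn [-0.    -0.004  0.006]
```

View pics/w6.png

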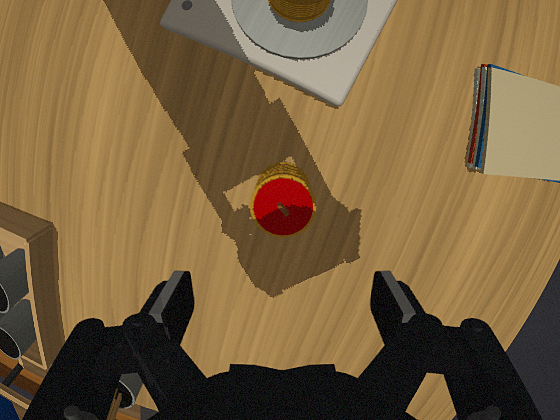

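Red's top is at (284,206), centred between the open fingers, and cream stands on the pan at (300,5). Descending now.

Call:
{"api": "drive_tool", "payload": {
  "steps": [
    {"translation": [-0.03, 0.01, 0.8], "angular": [0, 0, 0], "gripper": 1},
    {"translation": [0, 0, 0.9], "angular": [0, 0, 0], "gripper": 1},
    {"translation": [0, 0, 0.9], "angular": [0, 0, 0], "gripper": 1},
    {"translation": [0, 0, 0.7], "angular": [0, 0, 0], "gripper": 1},
    {"translation": [0, 0, 0.45], "angular": [0, 0, 0], "gripper": 1},
    {"translation": [0, 0, 0.2], "angular": [0, 0, 0], "gripper": 1},
    {"translation": [0, 0, 0], "angular": [0, 0, 0], "gripper": 1},
    {"translation": [0, 0, 0], "angular": [0, 0, 0], "gripper": 0.5}
  ]
}}

```text
t: 26.75
tool_pos: [0.5203, -0.4284, 0.0215]
tool_rot: [1.88, 2.514, -0.001]
contact_force: [1.0, -0.5, 0.2]
opening: 0.0697
grip_force: 0.0
```

Call:
{"api": "drive_tool", "payload": {
  "steps": [
    {"translation": [0, 0, 0], "angular": [0, 0, 0], "gripper": 0.4},
    {"translation": [0, 0, 0], "angular": [0, 0, 0], "gripper": 0.3},
    {"translation": [0, 0, 0], "angular": [0, 0, 0], "gripper": 0.3},
    {"translation": [0, 0, 0], "angular": [0, 0, 0], "gripper": 0.3}
  ]
}}

```text
t: 27.25
tool_pos: [0.5203, -0.4285, 0.0215]
tool_rot: [1.88, 2.514, -0.001]
contact_force: [0.2, 0.6, 6.0]
opening: 0.0534
grip_force: 37.3
```

Call:
{"api": "drive_tool", "payload": {
  "steps": [
    {"translation": [0, 0, -0.3], "angular": [0, 0, 0], "gripper": 0.3},
    {"translation": [0, 0, -0.8], "angular": [0, 0, 0], "gripper": 0.3},
    {"translation": [0, 0, -1], "angular": [0, 0, 0], "gripper": 0.3},
    {"translation": [0, 0, -1], "angular": [0, 0, 0], "gripper": 0.3},
    {"translation": [0, 0, -0.9], "angular": [0, 0, 0], "gripper": 0.3},
    {"translation": [0, 0, 0], "angular": [0, 0, 0], "gripper": 0.3},
    {"translation": [0, 0, 0], "angular": [0, 0, 0], "gripper": 0.3}
  ]
}}

```text
t: 28.12
tool_pos: [0.5187, -0.4269, 0.1779]
tool_rot: [-1.88, -2.513, -0.001]
contact_force: [-1.3, -0.5, -2.4]
opening: 0.0531
grip_force: 37.2
```

```bash
python3 - <<'E'
from h import *
from station import ctrl
delta(ctrl.get_obs(),548.2,-3.6,180,16.4)
E
```

```text
TCP [ 518.7 -426.9  177.9] phi 16.4 open 53.1 grip 37.2 F [-1.3 -0.5 -2.4] t 28.12
shift now-axes [ 9.943  3.695 -0.032] shift goal-axes [ 9.943  3.695 -0.054] turn [-0.01  -0.019  0.   ]
```

Call:
{"api": "drive_tool", "payload": {
  "steps": [
    {"translation": [0.4, 0.1, 0], "angular": [0, 0, 0], "gripper": 0.3},
    {"translation": [0.8, 0.3, 0], "angular": [0, 0, 0], "gripper": 0.3},
    {"translation": [1, 0.4, 0], "angular": [0, 0, 0], "gripper": 0.3},
    {"translation": [1, 0.4, 0], "angular": [0, 0, 0], "gripper": 0.3},
    {"translation": [1, 0.4, 0], "angular": [0, 0, 0], "gripper": 0.3},
    {"translation": [1, 0.4, 0], "angular": [0, 0, 0], "gripper": 0.3},
    {"translation": [1, 0.4, 0], "angular": [0, 0, 0], "gripper": 0.3},
    {"translation": [1, 0.4, 0], "angular": [0, 0, 0], "gripper": 0.3}
  ]
}}

```text
t: 29.12
tool_pos: [0.5442, -0.1171, 0.1778]
tool_rot: [-1.879, -2.513, 0.001]
contact_force: [0.3, 0.2, -1.4]
opening: 0.053
grip_force: 37.2
```

Call:
{"api": "drive_tool", "payload": {
  "steps": [
    {"translation": [1, 0.4, 0], "angular": [0, 0, 0], "gripper": 0.3},
    {"translation": [0.8, 0.3, 0], "angular": [0, 0, 0], "gripper": 0.3},
    {"translation": [0.6, 0.2, 0], "angular": [0, 0, 0], "gripper": 0.3},
    {"translation": [0.34, 0, 0], "angular": [0, 0, 0], "gripper": 0.3},
    {"translation": [0, 0, 0], "angular": [0, 0, 0], "gripper": 0.3},
    {"translation": [0, 0, 0], "angular": [0, 0, 0], "gripper": 0.3}
  ]
}}

```text
t: 29.88
tool_pos: [0.5489, -0.005, 0.1796]
tool_rot: [-1.883, -2.515, 0.001]
contact_force: [0.2, -1.2, -1.8]
opening: 0.0541
grip_force: 37.2
```

```bash
python3 - <<'E'
from h import *
from station import ctrl
delta(ctrl.get_obs(),548.2,-3.6,33,16.4)
im=ctrl.get_image("wrist");z=.1779-.0215+.062;print(wax(im,"red",z))
E
```

```text
TCP [548.9  -5.  179.6] phi 16.36 open 54.1 grip 37.2 F [ 0.2 -1.2 -1.8] t 29.88
shift now-axes [ 0.04  -0.005  3.664] shift goal-axes [ 0.04  -0.007  3.664] turn [-0.004  0.001 -0.005]
(array([548.30632501,  -4.71030041]), np.float64(25.469081790679652), ((548.3008422851562, -4.7401347160339355), 25.65562629699707))
```

Call:
{"api": "drive_tool", "payload": {
  "steps": [
    {"translation": [0.03, 0, 0.5], "angular": [0, 0, 0], "gripper": 0.3},
    {"translation": [0, 0, 0.8], "angular": [0, 0, 0], "gripper": 0.3},
    {"translation": [0, 0, 0.8], "angular": [0, 0, 0], "gripper": 0.3},
    {"translation": [0, 0, 0.7], "angular": [0, 0, 0], "gripper": 0.3},
    {"translation": [0, 0, 0.4], "angular": [0, 0, 0], "gripper": 0.3},
    {"translation": [0, 0, 0.25], "angular": [0, 0, 0], "gripper": 0.3},
    {"translation": [0, 0, 0.1], "angular": [0, 0, 0], "gripper": 0.3},
    {"translation": [0, 0, 0], "angular": [0, 0, 0], "gripper": 0.3}
  ]
}}

```text
t: 30.92
tool_pos: [0.5494, -0.0034, 0.0385]
tool_rot: [1.881, 2.515, 0.001]
contact_force: [0.6, 0.2, -1.9]
opening: 0.053
grip_force: 37.2
```

Call:
{"api": "drive_tool", "payload": {
  "steps": [
    {"translation": [0, 0, 0.02], "angular": [0, 0, 0], "gripper": 0.3},
    {"translation": [0, 0, 0], "angular": [0, 0, 0], "gripper": 0.3}
  ]
}}

```text
t: 31.18
tool_pos: [0.5493, -0.0033, 0.0378]
tool_rot: [1.881, 2.515, 0.001]
contact_force: [-0.1, -0.3, -1.7]
opening: 0.0532
grip_force: 37.2
```

```bash
python3 - <<'E'
from h import *
from station import ctrl
delta(ctrl.get_obs(),548.2,-3.6,33.4,16.4)
E
```

```text
TCP [549.3  -3.3  37.8] phi 16.4 open 53.2 grip 37.2 F [-0.1 -0.3 -1.7] t 31.18
shift now-axes [ 0.002 -0.029  0.109] shift goal-axes [ 0.002 -0.029  0.109] turn [0.007 0.003 0.   ]
```

Call:
{"api": "drive_tool", "payload": {
  "steps": [
    {"translation": [0, -0.025, 0.05], "angular": [0, 0, 0], "gripper": 0.3},
    {"translation": [0, 0, 0.02], "angular": [0, 0, 0], "gripper": 0.3},
    {"translation": [0, 0, 0], "angular": [0, 0, 0], "gripper": 0.3}
  ]
}}

```text
t: 31.55
tool_pos: [0.5478, -0.0036, 0.0341]
tool_rot: [-1.882, -2.515, 0.0]
contact_force: [1.3, -0.4, -1.7]
opening: 0.0531
grip_force: 37.2
```

Call:
{"api": "drive_tool", "payload": {
  "steps": [
    {"translation": [0, 0, 0.02], "angular": [0, 0, 0], "gripper": 0.3},
    {"translation": [0, 0, 0], "angular": [0, 0, 0], "gripper": 0.3}
  ]
}}

```text
t: 31.8
tool_pos: [0.548, -0.0036, 0.0335]
tool_rot: [1.882, 2.516, 0.0]
contact_force: [-0.1, 0.2, -1.2]
opening: 0.0527
grip_force: 37.4
```

Call:
{"api": "drive_tool", "payload": {
  "steps": [
    {"translation": [0, 0, 0.02], "angular": [0, 0, 0], "gripper": 0.3},
    {"translation": [0, 0, 0], "angular": [0, 0, 0], "gripper": 0.3}
  ]
}}

```text
t: 32.05
tool_pos: [0.5481, -0.0035, 0.0335]
tool_rot: [-1.882, -2.516, 0.0]
contact_force: [-3.3, 0.2, 5.4]
opening: 0.0539
grip_force: 37.7
```

Call:
{"api": "drive_tool", "payload": {
  "steps": [
    {"translation": [0, 0, 0], "angular": [0, 0, 0], "gripper": 0.8},
    {"translation": [0, 0, 0], "angular": [0, 0, 0], "gripper": 1},
    {"translation": [0, 0, 0], "angular": [0, 0, 0], "gripper": 1},
    {"translation": [0, 0, 0], "angular": [0, 0, 0], "gripper": 1},
    {"translation": [0, 0, -0.3], "angular": [0, 0, 0], "gripper": 1},
    {"translation": [0, 0, -1], "angular": [0, 0, 0], "gripper": 1},
    {"translation": [0, 0, -1], "angular": [0, 0, 0], "gripper": 1},
    {"translation": [0, 0, -1], "angular": [0, 0, 0], "gripper": 1}
  ]
}}

```text
t: 33.05
tool_pos: [0.548, -0.0036, 0.167]
tool_rot: [1.881, 2.515, 0.001]
contact_force: [0.1, 0.4, 0.2]
opening: 0.0857
grip_force: 0.0
```

Call:
{"api": "drive_tool", "payload": {
  "steps": [
    {"translation": [0, 0, -0.3], "angular": [0, 0, 0], "gripper": 1},
    {"translation": [0, 0, 0], "angular": [0, 0, 0], "gripper": 1}
  ]
}}

```text
t: 33.3
tool_pos: [0.5484, -0.0036, 0.1776]
tool_rot: [1.881, 2.514, 0.001]
contact_force: [-0.5, -0.4, -1.0]
opening: 0.0853
grip_force: 0.0
```

```bash
python3 - <<'E'
from h import *
from station import ctrl
delta(ctrl.get_obs(),548.6,229.7,24,-73.6)
im=ctrl.get_image("wrist");np.savez("w7.npz",**im);cv2.imwrite("pics/w7.png",im["color"][:,:,::-1])
print(wax(im,"red",.074))
E
```

```text
TCP [548.4  -3.6 177.6] phi 16.4 open 85.3 grip 0.0 F [-0.5 -0.4 -1. ] t 33.3
shift now-axes [5.597 1.645 3.839] shift goal-axes [ 1.652 -5.594  3.841] turn [ 1.500e-02 -6.000e-03  1.125e+01]
(array([546.93357753,  -1.63758955]), np.float64(24.51343543514644), ((546.9494018554688, -1.6968467235565186), 24.698627471923828))
```

View pics/w7.png

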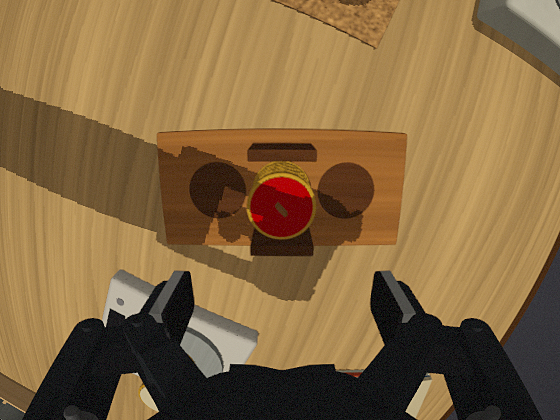

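Red stands at (281,207), between the screens at (282,152) and (282,244), with the end bays empty. I'll turn to the grip direction for blue and green, then check red's centring sideways to the screens.

Call:
{"api": "drive_tool", "payload": {
  "steps": [
    {"translation": [0, 0, 0], "angular": [0, 0, 0.9], "gripper": 1},
    {"translation": [0, 0, 0], "angular": [0, 0, 1], "gripper": 1},
    {"translation": [0, 0, 0], "angular": [0, 0, 1], "gripper": 1},
    {"translation": [0, 0, 0], "angular": [0, 0, 1], "gripper": 1},
    {"translation": [0, 0, 0], "angular": [0, 0, 1], "gripper": 1},
    {"translation": [0, 0, 0], "angular": [0, 0, 1], "gripper": 1},
    {"translation": [0, 0, 0], "angular": [0, 0, 1], "gripper": 1},
    {"translation": [0, 0, 0], "angular": [0, 0, 1], "gripper": 1}
  ]
}}

```text
t: 34.35
tool_pos: [0.5465, -0.0034, 0.1738]
tool_rot: [-2.921, -1.149, 0.007]
contact_force: [1.5, 0.8, -0.1]
opening: 0.0851
grip_force: 0.0
```

Call:
{"api": "drive_tool", "payload": {
  "steps": [
    {"translation": [0, 0, 0], "angular": [0, 0, 1], "gripper": 1},
    {"translation": [0, 0, 0], "angular": [0, 0, 1], "gripper": 1},
    {"translation": [0, 0, 0], "angular": [0, 0, 1], "gripper": 1},
    {"translation": [0, 0, 0], "angular": [0, 0, 0.35], "gripper": 1},
    {"translation": [0, 0, 0], "angular": [0, 0, 0], "gripper": 1}
  ]
}}

```text
t: 34.98
tool_pos: [0.5467, -0.0034, 0.1742]
tool_rot: [-3.108, -0.449, 0.006]
contact_force: [-0.1, 1.1, 0.0]
opening: 0.0853
grip_force: 0.0
```

```bash
python3 - <<'E'
from h import *
from station import ctrl
delta(ctrl.get_obs(),548.6,229.7,24,-73.6)
im=ctrl.get_image("wrist");np.savez("w8.npz",**im);cv2.imwrite("pics/w8.png",im["color"][90:330,160:400,::-1].repeat(2,0).repeat(2,1))
print(wax(im,"red",.074),"green",wax(im,"green",.066),"blue",wax(im,"blue",.066))
E
```

```text
TCP [546.7  -3.4 174.2] phi -73.56 open 85.3 grip 0.0 F [-0.1  1.1  0. ] t 34.98
shift now-axes [ 1.709 -5.569  3.759] shift goal-axes [ 1.691 -5.577  3.756] turn [-0.012  0.027  0.004]
(array([546.92618211,  -1.6930473 ]), np.float64(24.652451908908787), ((546.9338989257812, -1.5519682168960571), 24.86560821533203)) green (array([449.13543358, 244.42202035]), np.float64(24.901532319573143), ((449.0333557128906, 244.3903045654297), 25.18234634399414)) blue (array([548.56761452, 229.48430335]), np.float64(24.941813598839015), ((548.367431640625, 229.40098571777344), 25.23128890991211))
```

View pics/w8.png

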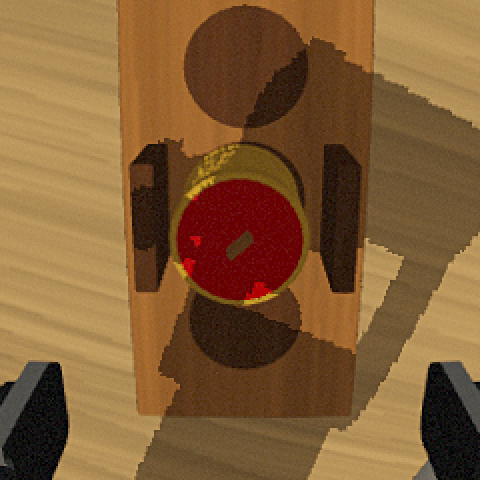

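Red sits about 2 mm off the screens' midline: tin 170–309, screens' mid column about 245 in the crop. That is well inside the 10 mm gaps, and the bay spots are at (246,66) and (245,313). Now I fetch blue.

Call:
{"api": "drive_tool", "payload": {
  "steps": [
    {"translation": [0.19, -0.577, 0], "angular": [0, 0, 0], "gripper": 1},
    {"translation": [0.3, -0.9, 0], "angular": [0, 0, 0], "gripper": 1},
    {"translation": [0.3, -1, 0], "angular": [0, 0, 0], "gripper": 1},
    {"translation": [0.3, -1, 0], "angular": [0, 0, 0], "gripper": 1},
    {"translation": [0.3, -1, 0], "angular": [0, 0, 0], "gripper": 1},
    {"translation": [0.3, -0.8, 0], "angular": [0, 0, 0], "gripper": 1},
    {"translation": [0, -0.3, 0], "angular": [0, 0, 0], "gripper": 1},
    {"translation": [0, 0, 0], "angular": [0, 0, 0], "gripper": 1}
  ]
}}

```text
t: 36.02
tool_pos: [0.5492, 0.2295, 0.1759]
tool_rot: [3.109, 0.45, -0.002]
contact_force: [-0.8, -0.9, 0.5]
opening: 0.085
grip_force: 0.0
```

```bash
python3 - <<'E'
from h import *
from station import ctrl
im=ctrl.get_image("wrist");r=wax(im,"blue",.066);print(r)
delta(ctrl.get_obs(),*r[0],24,-73.6)
E
```

```text
(array([548.48194033, 229.03716194]), np.float64(24.801681821324745), ((548.4290771484375, 229.09381103515625), 24.994041442871094))
TCP [549.4 228.9 176.1] phi -73.58 open 85.5 grip 0.0 F [-0.1  0.1  0.2] t 36.08
shift now-axes [-0.018 -0.012  3.803] shift goal-axes [-0.022 -0.009  3.803] turn [0.004 0.008 0.002]
```

Call:
{"api": "drive_tool", "payload": {
  "steps": [
    {"translation": [-0.015, 0, 0.8], "angular": [0, 0, 0], "gripper": 1},
    {"translation": [0, 0, 0.9], "angular": [0, 0, 0], "gripper": 1},
    {"translation": [0, 0, 0.9], "angular": [0, 0, 0], "gripper": 1},
    {"translation": [0, 0, 0.7], "angular": [0, 0, 0], "gripper": 1},
    {"translation": [0, 0, 0.35], "angular": [0, 0, 0], "gripper": 1},
    {"translation": [0, 0, 0.14], "angular": [0, 0, 0], "gripper": 1},
    {"translation": [0, 0, 0], "angular": [0, 0, 0], "gripper": 1},
    {"translation": [0, 0, 0], "angular": [0, 0, 0], "gripper": 0.5}
  ]
}}

```text
t: 37.08
tool_pos: [0.5503, 0.2296, 0.0266]
tool_rot: [-3.109, -0.448, -0.004]
contact_force: [0.0, 0.4, 0.3]
opening: 0.0697
grip_force: 0.0
```

Call:
{"api": "drive_tool", "payload": {
  "steps": [
    {"translation": [0, 0, 0], "angular": [0, 0, 0], "gripper": 0.4},
    {"translation": [0, 0, 0], "angular": [0, 0, 0], "gripper": 0.3},
    {"translation": [0, 0, 0], "angular": [0, 0, 0], "gripper": 0.3},
    {"translation": [0, 0, 0], "angular": [0, 0, 0], "gripper": 0.3}
  ]
}}

```text
t: 37.58
tool_pos: [0.5502, 0.2297, 0.0265]
tool_rot: [-3.109, -0.448, -0.003]
contact_force: [-0.6, -0.2, 6.5]
opening: 0.0533
grip_force: 37.2
```

Call:
{"api": "drive_tool", "payload": {
  "steps": [
    {"translation": [0, 0, -0.3], "angular": [0, 0, 0], "gripper": 0.3},
    {"translation": [0, 0, -0.8], "angular": [0, 0, 0], "gripper": 0.3},
    {"translation": [0, 0, -1], "angular": [0, 0, 0], "gripper": 0.3},
    {"translation": [0, 0, -0.9], "angular": [0, 0, 0], "gripper": 0.3},
    {"translation": [0, 0, -0.4], "angular": [0, 0, 0], "gripper": 0.3},
    {"translation": [0, 0, 0], "angular": [0, 0, 0], "gripper": 0.3},
    {"translation": [0, 0, 0], "angular": [0, 0, 0], "gripper": 0.3}
  ]
}}

```text
t: 38.45
tool_pos: [0.548, 0.229, 0.1588]
tool_rot: [3.109, 0.448, -0.006]
contact_force: [-0.2, 0.7, -2.5]
opening: 0.0532
grip_force: 37.3
```

```bash
python3 - <<'E'
from h import *
from station import ctrl
im=ctrl.get_image("wrist");o=ctrl.get_obs()
delta(o,610.0,13.8,32.5,-73.6)
for z in np.arange(-.004,.0041,.002)+o["tool_pos"][2]+.0415:
    r=wax(im,"blue",z);print(round(z,4),r[0].round(1),round(r[1],2))
E
```

```text
TCP [547.9 229.  158.6] phi -73.6 open 52.9 grip 37.3 F [ 0.  -0.2 -1.2] t 38.5
shift now-axes [-0.016  5.599  3.152] shift goal-axes [-0.029  5.599  3.152] turn [-0.001  0.029 -0.   ]
0.1961 [544.9 227.6] 25.65
0.1981 [546.5 228.1] 25.16
0.2001 [548.  228.5] 24.67
0.2021 [549.5 229. ] 24.18
0.2041 [551.1 229.4] 23.69
```

Call:
{"api": "drive_tool", "payload": {
  "steps": [
    {"translation": [-0.02, 0.4, 0], "angular": [0, 0, 0], "gripper": 0.3},
    {"translation": [0, 0.8, 0], "angular": [0, 0, 0], "gripper": 0.3},
    {"translation": [0, 1, 0], "angular": [0, 0, 0], "gripper": 0.3},
    {"translation": [0, 1, 0], "angular": [0, 0, 0], "gripper": 0.3},
    {"translation": [0, 1, 0], "angular": [0, 0, 0], "gripper": 0.3},
    {"translation": [0, 0.8, 0], "angular": [0, 0, 0], "gripper": 0.3},
    {"translation": [0, 0.4, 0], "angular": [0, 0, 0], "gripper": 0.3},
    {"translation": [0, 0.2, 0], "angular": [0, 0, 0], "gripper": 0.3}
  ]
}}

```text
t: 39.5
tool_pos: [0.6115, 0.0134, 0.1605]
tool_rot: [-3.109, -0.446, 0.002]
contact_force: [0.7, 0.2, -1.6]
opening: 0.0533
grip_force: 37.4
```

Call:
{"api": "drive_tool", "payload": {
  "steps": [
    {"translation": [0, 0, 0], "angular": [0, 0, 0], "gripper": 0.3},
    {"translation": [0, 0, 0.8], "angular": [0, 0, 0], "gripper": 0.3},
    {"translation": [0, 0, 0.8], "angular": [0, 0, 0], "gripper": 0.3},
    {"translation": [0, 0, 0.6], "angular": [0, 0, 0], "gripper": 0.3},
    {"translation": [0, 0, 0.4], "angular": [0, 0, 0], "gripper": 0.3},
    {"translation": [0, 0, 0.2], "angular": [0, 0, 0], "gripper": 0.3},
    {"translation": [0, 0, 0.1], "angular": [0, 0, 0], "gripper": 0.3},
    {"translation": [0, 0, 0], "angular": [0, 0, 0], "gripper": 0.3}
  ]
}}

```text
t: 40.5
tool_pos: [0.6122, 0.0143, 0.0457]
tool_rot: [3.109, 0.448, 0.001]
contact_force: [-0.1, -0.1, -2.0]
opening: 0.0532
grip_force: 37.4
```

```bash
python3 - <<'E'
from h import *
from station import ctrl
im=ctrl.get_image("wrist");np.savez("w9.npz",**im);o=ctrl.get_obs()
delta(o,610.0,13.8,34.5,-73.6)
for z in np.arange(-.002,.0021,.001)+o["tool_pos"][2]+.0405:
    r=wax(im,"blue",z);print(round(z,4),r[0].round(1),round(r[1],2))
E
```

```text
TCP [612.3  14.2  46. ] phi -73.6 open 53.6 grip 37.4 F [ 0.3 -0.6 -1.7] t 40.55
shift now-axes [-0.059 -0.007  0.286] shift goal-axes [-0.059 -0.007  0.286] turn [ 0.004 -0.009  0.   ]
0.0845 [610.1  13.2] 25.27
0.0855 [610.8  13.4] 25.03
0.0865 [611.6  13.6] 24.78
0.0875 [612.4  13.9] 24.54
0.0885 [613.1  14.1] 24.3
```

Call:
{"api": "drive_tool", "payload": {
  "steps": [
    {"translation": [-0.035, 0, 0.12], "angular": [0, 0, 0], "gripper": 0.3},
    {"translation": [0, 0, 0.08], "angular": [0, 0, 0], "gripper": 0.3},
    {"translation": [0, 0, 0.04], "angular": [0, 0, 0], "gripper": 0.3},
    {"translation": [0, 0, 0], "angular": [0, 0, 0], "gripper": 0.3}
  ]
}}

```text
t: 41.05
tool_pos: [0.6102, 0.0138, 0.0353]
tool_rot: [-3.109, -0.448, 0.001]
contact_force: [1.1, -0.0, -1.7]
opening: 0.0531
grip_force: 37.4
```

Call:
{"api": "drive_tool", "payload": {
  "steps": [
    {"translation": [0, 0, 0.02], "angular": [0, 0, 0], "gripper": 0.3},
    {"translation": [0, 0, 0], "angular": [0, 0, 0], "gripper": 0.3}
  ]
}}

```text
t: 41.3
tool_pos: [0.6104, 0.0138, 0.0347]
tool_rot: [3.109, 0.448, 0.0]
contact_force: [0.3, 0.2, -1.7]
opening: 0.0531
grip_force: 37.4
```

Call:
{"api": "drive_tool", "payload": {
  "steps": [
    {"translation": [0, 0, 0.02], "angular": [0, 0, 0], "gripper": 0.3},
    {"translation": [0, 0, 0], "angular": [0, 0, 0], "gripper": 0.3}
  ]
}}

```text
t: 41.55
tool_pos: [0.6105, 0.0138, 0.0345]
tool_rot: [3.109, 0.448, 0.0]
contact_force: [-2.6, -0.3, 2.5]
opening: 0.0533
grip_force: 37.5
```

Call:
{"api": "drive_tool", "payload": {
  "steps": [
    {"translation": [0, 0, 0], "angular": [0, 0, 0], "gripper": 0.8},
    {"translation": [0, 0, 0], "angular": [0, 0, 0], "gripper": 1},
    {"translation": [0, 0, 0], "angular": [0, 0, 0], "gripper": 1},
    {"translation": [0, 0, 0], "angular": [0, 0, 0], "gripper": 1},
    {"translation": [0, 0, -0.4], "angular": [0, 0, 0], "gripper": 1},
    {"translation": [0, 0, -1], "angular": [0, 0, 0], "gripper": 1},
    {"translation": [0, 0, -1], "angular": [0, 0, 0], "gripper": 1},
    {"translation": [0, 0, -1], "angular": [0, 0, 0], "gripper": 1}
  ]
}}

```text
t: 42.55
tool_pos: [0.6106, 0.0139, 0.1726]
tool_rot: [3.109, 0.448, 0.002]
contact_force: [1.4, -0.3, 0.1]
opening: 0.0854
grip_force: 0.0
```

Call:
{"api": "drive_tool", "payload": {
  "steps": [
    {"translation": [0, 0, 0], "angular": [0, 0, 0], "gripper": 1},
    {"translation": [0, 0, 0], "angular": [0, 0, 0], "gripper": 1}
  ]
}}

```text
t: 42.8
tool_pos: [0.6103, 0.0138, 0.1704]
tool_rot: [3.109, 0.448, 0.001]
contact_force: [-1.0, -0.4, -0.5]
opening: 0.0852
grip_force: 0.0
```

```bash
python3 - <<'E'
from h import *
from station import ctrl
im=ctrl.get_image("wrist");o=ctrl.get_obs()
print(wax(im,"blue",.074),wax(im,"red",.074)[:2])
delta(o,449.1,244.4,24,-73.6)
E
```

```text
(array([609.0004191 ,  12.93029538]), np.float64(24.798670204666745), ((608.9656372070312, 12.91836166381836), 24.989702224731445)) (array([547.00491955,  -1.47944458]), np.float64(24.674294342835875))
TCP [609.7  13.9 169.2] phi -73.6 open 85.3 grip 0.0 F [-0.4  0.1 -0.2] t 42.85
shift now-axes [-2.22  -6.66   3.636] shift goal-axes [-2.225 -6.662  3.629] turn [-0.004  0.01  -0.   ]
```

Blue is back within 1.3 mm of its start. Green is next.

Call:
{"api": "drive_tool", "payload": {
  "steps": [
    {"translation": [-0.22, -0.66, 0], "angular": [0, 0, 0], "gripper": 1},
    {"translation": [-0.3, -0.9, 0], "angular": [0, 0, 0], "gripper": 1},
    {"translation": [-0.4, -1, 0], "angular": [0, 0, 0], "gripper": 1},
    {"translation": [-0.4, -1, 0], "angular": [0, 0, 0], "gripper": 1},
    {"translation": [-0.4, -1, 0], "angular": [0, 0, 0], "gripper": 1},
    {"translation": [-0.3, -1, 0], "angular": [0, 0, 0], "gripper": 1},
    {"translation": [-0.2, -0.7, 0], "angular": [0, 0, 0], "gripper": 1},
    {"translation": [0, -0.4, 0], "angular": [0, 0, 0], "gripper": 1}
  ]
}}

```text
t: 43.85
tool_pos: [0.4477, 0.2457, 0.1687]
tool_rot: [3.109, 0.451, -0.003]
contact_force: [0.3, 0.1, -1.1]
opening: 0.0854
grip_force: 0.0
```

Call:
{"api": "drive_tool", "payload": {
  "steps": [
    {"translation": [0, 0, 0], "angular": [0, 0, 0], "gripper": 1},
    {"translation": [0, 0, 0], "angular": [0, 0, 0], "gripper": 1}
  ]
}}

```text
t: 44.1
tool_pos: [0.4502, 0.2438, 0.1696]
tool_rot: [3.109, 0.447, -0.001]
contact_force: [-0.8, 0.3, -0.6]
opening: 0.0855
grip_force: 0.0
```

```bash
python3 - <<'E'
from h import *
from station import ctrl
im=ctrl.get_image("wrist");r=wax(im,"green",.066);print(r)
delta(ctrl.get_obs(),*r[0],24.5,-73.6)
E
```

```text
(array([449.08569452, 244.15434166]), np.float64(24.812844042522716), ((449.07281494140625, 244.0646209716797), 25.044897079467773))
TCP [450.3 243.7 169.7] phi -73.66 open 85.2 grip 0.0 F [-0.  -0.1 -0.3] t 44.15
shift now-axes [-0.025 -0.022  3.631] shift goal-axes [-0.027 -0.021  3.631] turn [ 0.002  0.002 -0.008]
```

Call:
{"api": "drive_tool", "payload": {
  "steps": [
    {"translation": [-0.025, -0.02, 0.8], "angular": [0, 0, 0], "gripper": 1},
    {"translation": [0, 0, 0.9], "angular": [0, 0, 0], "gripper": 1},
    {"translation": [0, 0, 0.8], "angular": [0, 0, 0], "gripper": 1},
    {"translation": [0, 0, 0.6], "angular": [0, 0, 0], "gripper": 1},
    {"translation": [0, 0, 0.38], "angular": [0, 0, 0], "gripper": 1},
    {"translation": [0, 0, 0.15], "angular": [0, 0, 0], "gripper": 1},
    {"translation": [0, 0, 0], "angular": [0, 0, 0], "gripper": 1},
    {"translation": [0, 0, 0], "angular": [0, 0, 0], "gripper": 0.5}
  ]
}}

```text
t: 45.15
tool_pos: [0.4497, 0.2451, 0.0258]
tool_rot: [-3.109, -0.448, -0.003]
contact_force: [0.3, -0.1, 0.2]
opening: 0.0697
grip_force: 0.0
```

Call:
{"api": "drive_tool", "payload": {
  "steps": [
    {"translation": [0, 0, 0], "angular": [0, 0, 0], "gripper": 0.4},
    {"translation": [0, 0, 0], "angular": [0, 0, 0], "gripper": 0.3},
    {"translation": [0, 0, 0], "angular": [0, 0, 0], "gripper": 0.3},
    {"translation": [0, 0, 0], "angular": [0, 0, 0], "gripper": 0.3}
  ]
}}

```text
t: 45.65
tool_pos: [0.4497, 0.2452, 0.0259]
tool_rot: [-3.109, -0.448, -0.003]
contact_force: [-0.7, -0.8, 5.8]
opening: 0.0533
grip_force: 37.0
```

Call:
{"api": "drive_tool", "payload": {
  "steps": [
    {"translation": [0, 0, -0.3], "angular": [0, 0, 0], "gripper": 0.3},
    {"translation": [0, 0, -0.8], "angular": [0, 0, 0], "gripper": 0.3},
    {"translation": [0, 0, -1], "angular": [0, 0, 0], "gripper": 0.3},
    {"translation": [0, 0, -0.9], "angular": [0, 0, 0], "gripper": 0.3},
    {"translation": [0, 0, -0.4], "angular": [0, 0, 0], "gripper": 0.3},
    {"translation": [0, 0, 0], "angular": [0, 0, 0], "gripper": 0.3},
    {"translation": [0, 0, 0], "angular": [0, 0, 0], "gripper": 0.3}
  ]
}}

```text
t: 46.52
tool_pos: [0.4476, 0.2444, 0.1586]
tool_rot: [3.109, 0.448, -0.005]
contact_force: [0.0, 0.1, -1.6]
opening: 0.0533
grip_force: 37.2
```

```bash
python3 - <<'E'
from h import *
from station import ctrl
delta(ctrl.get_obs(),487.0,-22.3,34.5,-73.6)
E
```

```text
TCP [447.6 244.4 158.6] phi -73.6 open 53.3 grip 37.2 F [ 0.   0.1 -1.6] t 46.52
shift now-axes [-0.926  6.673  3.107] shift goal-axes [-0.938  6.674  3.103] turn [ 0.002  0.025 -0.   ]
```

Call:
{"api": "drive_tool", "payload": {
  "steps": [
    {"translation": [-0.03, 0.47, 0], "angular": [0, 0, 0], "gripper": 0.3},
    {"translation": [-0.1, 0.8, 0], "angular": [0, 0, 0], "gripper": 0.3},
    {"translation": [-0.2, 1, 0], "angular": [0, 0, 0], "gripper": 0.3},
    {"translation": [-0.2, 1, 0], "angular": [0, 0, 0], "gripper": 0.3},
    {"translation": [-0.2, 1, 0], "angular": [0, 0, 0], "gripper": 0.3},
    {"translation": [-0.1, 1, 0], "angular": [0, 0, 0], "gripper": 0.3},
    {"translation": [-0.1, 0.9, 0], "angular": [0, 0, 0], "gripper": 0.3},
    {"translation": [0, 0.5, 0], "angular": [0, 0, 0], "gripper": 0.3}
  ]
}}

```text
t: 47.52
tool_pos: [0.4878, -0.0238, 0.1596]
tool_rot: [-3.11, -0.444, 0.003]
contact_force: [-0.4, 0.5, -1.1]
opening: 0.0533
grip_force: 37.4
```

Call:
{"api": "drive_tool", "payload": {
  "steps": [
    {"translation": [0, 0, 0], "angular": [0, 0, 0], "gripper": 0.3},
    {"translation": [0, 0, 0.8], "angular": [0, 0, 0], "gripper": 0.3},
    {"translation": [0, 0, 0.8], "angular": [0, 0, 0], "gripper": 0.3},
    {"translation": [0, 0, 0.6], "angular": [0, 0, 0], "gripper": 0.3},
    {"translation": [0, 0, 0.3], "angular": [0, 0, 0], "gripper": 0.3},
    {"translation": [0, 0, 0.2], "angular": [0, 0, 0], "gripper": 0.3},
    {"translation": [0, 0, 0.1], "angular": [0, 0, 0], "gripper": 0.3},
    {"translation": [0, 0, 0], "angular": [0, 0, 0], "gripper": 0.3}
  ]
}}

```text
t: 48.52
tool_pos: [0.4888, -0.0216, 0.0492]
tool_rot: [3.109, 0.448, 0.001]
contact_force: [-0.6, -0.3, -1.8]
opening: 0.0532
grip_force: 37.4
```

```bash
python3 - <<'E'
from h import *
from station import ctrl
im=ctrl.get_image("wrist");o=ctrl.get_obs()
delta(o,487.0,-22.3,33.9,-73.6)
for z in np.arange(-.002,.0021,.001)+o["tool_pos"][2]+.0405:
    r=wax(im,"green",z);print(round(z,4),r[0].round(1),round(r[1],2))
E
```

```text
TCP [489.  -21.7  49.4] phi -73.6 open 53.7 grip 37.4 F [-0.3 -0.1 -2. ] t 48.58
shift now-axes [-0.052 -0.     0.388] shift goal-axes [-0.051  0.     0.388] turn [ 0.004 -0.008  0.   ]
0.0879 [487.2 -22.5] 25.39
0.0889 [488.  -22.3] 25.14
0.0899 [488.7 -22.1] 24.9
0.0909 [489.5 -21.8] 24.65
0.0919 [490.2 -21.6] 24.41
```

Call:
{"api": "drive_tool", "payload": {
  "steps": [
    {"translation": [-0.045, 0, 0.2], "angular": [0, 0, 0], "gripper": 0.3},
    {"translation": [0, 0, 0.1], "angular": [0, 0, 0], "gripper": 0.3},
    {"translation": [0, 0, 0.04], "angular": [0, 0, 0], "gripper": 0.3},
    {"translation": [0, 0, 0], "angular": [0, 0, 0], "gripper": 0.3}
  ]
}}

```text
t: 49.08
tool_pos: [0.4866, -0.0221, 0.0349]
tool_rot: [-3.109, -0.448, 0.001]
contact_force: [0.3, 0.1, -0.9]
opening: 0.0529
grip_force: 37.4
```

Call:
{"api": "drive_tool", "payload": {
  "steps": [
    {"translation": [0, 0, 0.02], "angular": [0, 0, 0], "gripper": 0.3},
    {"translation": [0, 0, 0], "angular": [0, 0, 0], "gripper": 0.3}
  ]
}}

```text
t: 49.32
tool_pos: [0.4868, -0.0222, 0.0344]
tool_rot: [3.109, 0.448, 0.0]
contact_force: [-1.4, -0.0, -0.6]
opening: 0.0532
grip_force: 37.4
```

Call:
{"api": "drive_tool", "payload": {
  "steps": [
    {"translation": [0, 0, 0.02], "angular": [0, 0, 0], "gripper": 0.3},
    {"translation": [0, 0, 0], "angular": [0, 0, 0], "gripper": 0.3}
  ]
}}

```text
t: 49.58
tool_pos: [0.4869, -0.0222, 0.0339]
tool_rot: [3.109, 0.448, 0.0]
contact_force: [-1.1, 0.1, 2.5]
opening: 0.0534
grip_force: 37.6
```

Contact. I release, lift and back off along +y for a clear final check.

Call:
{"api": "drive_tool", "payload": {
  "steps": [
    {"translation": [0, 0, 0], "angular": [0, 0, 0], "gripper": 0.8},
    {"translation": [0, 0, 0], "angular": [0, 0, 0], "gripper": 1},
    {"translation": [0, 0, 0], "angular": [0, 0, 0], "gripper": 1},
    {"translation": [0, 0, 0], "angular": [0, 0, 0], "gripper": 1},
    {"translation": [0, 0, -0.4], "angular": [0, 0, 0], "gripper": 1},
    {"translation": [0, 0, -1], "angular": [0, 0, 0], "gripper": 1},
    {"translation": [0, 0, -1], "angular": [0, 0, 0], "gripper": 1},
    {"translation": [0, 0, -1], "angular": [0, 0, 0], "gripper": 1}
  ]
}}

```text
t: 50.58
tool_pos: [0.4868, -0.0222, 0.1721]
tool_rot: [3.109, 0.448, 0.002]
contact_force: [0.9, -0.3, 0.3]
opening: 0.0853
grip_force: 0.0
```

Call:
{"api": "drive_tool", "payload": {
  "steps": [
    {"translation": [0, 0, -0.8], "angular": [0, 0, 0], "gripper": 1},
    {"translation": [0, 0, -0.6], "angular": [0, 0, 0], "gripper": 1},
    {"translation": [0, 0, 0], "angular": [0, 0, 0], "gripper": 1},
    {"translation": [0, 0, 0], "angular": [0, 0, 0], "gripper": 1}
  ]
}}

```text
t: 51.08
tool_pos: [0.4862, -0.022, 0.2248]
tool_rot: [-3.109, -0.448, 0.001]
contact_force: [-0.1, -0.2, -0.6]
opening: 0.0857
grip_force: 0.0
```

```bash
python3 - <<'E'
from h import *
from station import ctrl
im=ctrl.get_image("wrist");np.savez("w10.npz",**im)
for k in("blue","green","red"):print(k,wax(im,k,.074)[:2])
s=ctrl.get_image("side");sc=ctrl.get_image("scene");np.savez("side1.npz",**s);np.savez("scene1.npz",**sc)
A=im["color"];cv2.imwrite("pics/end.png",np.hstack([cv2.resize(s["color"][150:360,180:460],(400,300)),cv2.resize(sc["color"][120:330,60:340],(400,300))])[:,:,::-1])
o=ctrl.get_obs();print(o["tool_pos"],o["t"])
E
```

```text
blue (array([609.27339754,  12.87830087]), np.float64(24.69800245700402))
green (array([486.33357107, -22.89696024]), np.float64(24.64430300960957))
red (array([546.98216947,  -1.6114105 ]), np.float64(24.52682733561545))
[ 0.48587889 -0.02199004  0.22384841] 51.225
```

View pics/end.png

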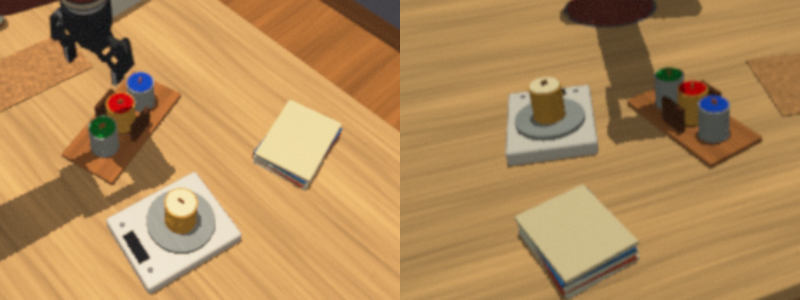

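The final views show green, red and blue upright in the rack bays, at (103,130), (120,105) and (140,85). Cream stands centred on the pan at (181,212), and the magazines have not moved. Everything matches the task, so I hand it in.

```bash
python3 -c "
from station import ctrl
print(ctrl.finish_job())"
```

```text
the job is handed in; nothing more can be done
None
```

I handed the job in at about 51 s: cream is on the pan, red is in the middle bay about 2 mm off the screens' centre line, and green and blue are back within about 0.3 and 1.2 mm of where they stood.

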